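# Stage a packed order at the packing bench

## Robot

A 6-joint arm with a two-finger parallel gripper is mounted at the origin on the work surface. World frame = base frame: x ahead of the robot, y to its left, z up, the work surface at z = 0. Lengths are in mm, angles in rad, forces in N, time in s.
With the tool pointing down it reaches from about 300 to 775 mm from the base axis. Payload 14.6 kg.
Tool frame: the origin (TCP) lies midway between the tips of the shut fingers; the grasp point (between the pads) lies 19 mm behind it (manip.grasp_offset is the distance from the TCP to the grasp point, in mm); z points along the fingers, y is the line along which they close (so a half turn about z gives the same grasp; the last joint's range is limited). The gripper opens to 94 mm and grips with 3 to 60 N. Pads are 16 mm wide; open, the fingers measure 119 mm over their backs; the gripper's body (75 mm by 177 mm) begins 78 mm behind the grasp point.
Start: joints at [1.098, 0.3, 1.521, -0, 1.321, -0.067], TCP at [217.111, 505.324, 205.446] pointing down, gripper open.
Joint ranges: [-3.03, 3.03], [-0.79, 2.21], [0.23, 2.52], [-1.04, 4.18], [0, 3.07], [-2.55, 2.55]. Speed limits (rad/s): [2.22, 2.22, 2.57, 3.14, 3.14, 3.14].

## Interface

Orientations are given as [roll, pitch, yaw] about the fixed x, y, z axes, in that order (R = Rz(yaw) Ry(pitch) Rx(roll)).
In Python, from cell import manip, viewer gives the robot as it stands. The module is installed in compiled form; this text tells all that it offers.
- The arm moves only by the tool move_arm, never from a script. Its argument "moves" is a list of rows, each a list of 4 numbers: the shift along the tool's x, y, z in m, then the turn about the tool's z in rad. A call has 1 to 12 rows; each row is the pose to reach, as a shift and turn from the pose commanded when the call began, along the tool's axes at that moment; what a row does not reach only later rows make up. A row lasts 1/10 s, in which the tool goes at most 50 mm and 8.59 degrees, less where a joint would pass 70% of its speed; a pose out of reach is approached as far as the arm can. A call with a gripper value outside its range is refused whole. "jaw" is the finger opening in m, from 0 to 0.094, set as the call begins (left out, the last holds). The fingers move at their own pace and stop on an object; "squeeze" is the grip in N (left out, the last holds). Time passes only in rows, so rows that repeat a pose let the fingers close. It gives the time, the measured TCP pose, the force, the opening and the grip force at its end, in the units of the state.
- manip.read_state(): the state, without advancing time (a new reading comes with each control period).
- viewer.camera(name): name is "scene" or "top" or "wrist"; returns a dict with "frame" (420x560x3 uint8, blue, green, red), "z_map" (420x560 float32, mm along the optical axis (not along the pixel's ray), 0 where there is no reading), "fx", "fy", "cx", "cy" (pixels), "origin" and "orientation" of the camera in the world. Camera axes: x right, y down, z forward; pixel columns grow to the right and rows downward; lengths in mm; the calibration is good to about 2 mm. A picture is of the moment at which its call begins.
- manip.sign_off(): hands the job in; it is judged then, once.
The state is a dict: "clock": time; "joints": joint angles; "qd": joint speeds; "effort": joint torques, N m; "eef_pos": TCP position; "eef_rot": TCP orientation; "wrist_force": force on the tool from outside, world axes, zero at the start; "moment": the same for the moment, N m; "finger_gap": finger opening in mm; "finger_force": force on a finger pad.
Only numpy, scipy, OpenCV 4.12 (cv2) and the standard library are available. Lean on these libraries where they do the work, as an engineer would, in place of code of your own. Each camera call takes 0.05 s, during which the arm holds its last target. There are 200 camera calls.

## Task

Stage this order: stand all the small cartons upright on the low white shelf in one straight, close row side by side along the middle of its board, broad faces to the front, the first one up against the shelf's end board and each next one right beside the last, and drop the tins one by one into pockets of the divided carton, one upright tin to a pocket. When all of that is put away, take the order board out of its stand and lean it against the middle of the front face of the large sealed carton, lower edge on the bench, sloping back, to show that the order is ready. Leave the tape roll, pen cup and basket where they are.

Things in the scene. Friction and masses are not known exactly. Their poses are not given: they have to be found in the camera images.
- box0: small sealed kraft product carton, 52 (its x, front to back) x 64 (its y, broad face) x 65 mm high, bottom-heavy, standing on the bench at the start; origin at the centre of its underside, z up. 3 or 4 of the four are present, the others are absent (None).
- box1: small sealed kraft product carton, 52 (its x, front to back) x 64 (its y, broad face) x 65 mm high, bottom-heavy, standing on the bench at the start; origin at the centre of its underside, z up. 3 or 4 of the four are present, the others are absent (None).
- box2: small sealed kraft product carton, 52 (its x, front to back) x 64 (its y, broad face) x 65 mm high, bottom-heavy, standing on the bench at the start; origin at the centre of its underside, z up. 3 or 4 of the four are present, the others are absent (None).
- box3: small sealed kraft product carton, 52 (its x, front to back) x 64 (its y, broad face) x 65 mm high, bottom-heavy, standing on the bench at the start; origin at the centre of its underside, z up. 3 or 4 of the four are present, the others are absent (None).
- tin0: round steel tin with a paper label, 58 mm diameter, 65 mm high, bottom-heavy, standing on the bench at the start; origin at the centre of its underside, z up. 2 or 3 of the three are present, the others are absent (None).
- tin1: round steel tin with a paper label, 58 mm diameter, 65 mm high, bottom-heavy, standing on the bench at the start; origin at the centre of its underside, z up. 2 or 3 of the three are present, the others are absent (None).
- tin2: round steel tin with a paper label, 58 mm diameter, 65 mm high, bottom-heavy, standing on the bench at the start; origin at the centre of its underside, z up. 2 or 3 of the three are present, the others are absent (None).
- shelf: low white staging shelf, fixed: board 160 mm deep (its x, away from the robot) and 290 mm long (its y), upper face 50 mm above the bench; an end board 14 mm thick rises 60 mm above the upper face at its left (+y) end; front, back and right end are open. Origin at the centre of its underside on the bench.
- row_start (a point): point on the shelf's upper face, mid-depth, at the inner face of the end board; axes as the shelf (the row runs from here along -y, x points to the shelf's back edge).
- cell_carton: open divided carton, fixed, 173 x 173 mm, 30 mm high, walls and cross dividers 5 mm: four square pockets of 79 mm, 2 by 2. Origin at the centre of its underside.
- cell0 (a point): centre of the floor of the near right pocket of the divided carton (floor 5 mm above the bench, pocket walls 25 mm high above it).
- cell1 (a point): centre of the floor of the near left pocket of the divided carton (floor 5 mm above the bench, pocket walls 25 mm high above it).
- cell2 (a point): centre of the floor of the far right pocket of the divided carton (floor 5 mm above the bench, pocket walls 25 mm high above it).
- cell3 (a point): centre of the floor of the far left pocket of the divided carton (floor 5 mm above the bench, pocket walls 25 mm high above it).
- sealed_carton: large sealed carton, fixed on the bench: 200 mm (its x) x 160 mm (its y) x 110 mm high; its front face looks towards the robot (-x). Origin at the centre of its underside.
- front_foot (a point): middle of the lower edge of the sealed carton's front face, on the bench; axes as the carton (-x points out from the face).
- stand: grey slotted stand, fixed, 50 mm (its x) x 130 mm (its y) x 45 mm high, with an open slot 11 mm wide along y, slot floor 10 mm above the bench. Origin at the centre of its underside.
- board: order board: flat plywood panel with a paper sheet, 8 mm thick (its x), 120 mm wide (its y), 180 mm tall (its z), standing in the slot of the stand at the start; origin at the centre of its lower edge face.
- tape_roll: bystander: tape roll lying flat, 100 mm diameter, 48 mm high; origin at the centre of its underside.
- pen_cup: bystander: black pen cup, 72 mm diameter, 100 mm high; origin at the centre of its underside.
- basket: bystander: white open basket 170 x 220 x 110 mm; origin at the centre of its underside.
Not all that is in view belongs to the job. Leave any blue, orange or purple look-alike of the box2 alone.

How it is judged:
By the outcome, as a careful person would: the job done as asked, in the order asked, and still so for the second after the job is handed in, with the robot touching nothing.
Of box0, box1, box2, box3 only 3 to 4 are there at a start; the rules pass over those that are not, and their reading is None.
Of tin0, tin1, tin2 only 2 to 3 are there at a start; the rules pass over those that are not, and their reading is None.
At some moment in a run one of box0, box1, box2, box3, tin0, tin1, tin2 may be knocked a few centimetres aside while the robot is not near it.
It also fails if it takes over 210 s, if anything falls off the work surface, if the arm or the gripper's body presses on something with over 40 N, if the wrist force passes 120 N, or if a joint passes its speed limit or range.

## Working session

There is one attempt and no reset: what is moved stays moved. The work goes in short steps, Python scripts to look and compute and a tool call to move; the robot and the scene stay as the last step left them, time stands still between calls to the robot, and variables do not carry over. Pictures are saved under pics/ and viewed, at most 14 in all, crops included, and the job is handed in when it is done.

Besides the shell and the picture viewer there is one more tool, called after "Call:" as name(argument=value, ...) on one line, values as JSON. move_arm: Moves the arm, as the interface text tells. Its arguments: {"type":"object","properties":{"moves":{"type":"array"},"jaw":{"type":"number"},"squeeze":{"type":"number"}},"required":["moves"]}

```bash
mkdir -p pics
cat > h.py <<'E'
import numpy as np, cv2
from cell import manip, viewer
from scipy.spatial.transform import Rotation as R
def Rm(o):
    o=np.array(o,float)
    return o if o.shape==(3,3) else R.from_euler('xyz',o).as_matrix()
def grab(n,save=None):
    c=viewer.camera(n)
    if save: cv2.imwrite('pics/'+save,c['frame'])
    return c
def ray(c,u,v):
    d=np.stack([(np.asarray(u,float)-c['cx'])/c['fx'],(np.asarray(v,float)-c['cy'])/c['fy'],np.ones_like(np.asarray(u,float))],-1)
    return d@Rm(c['orientation']).T
def onplane(c,u,v,z):
    d=ray(c,u,v); o=np.array(c['origin'])
    return o+d*((z-o[2])/d[...,2])[...,None]
def cloud(c):
    v,u=np.mgrid[:420,:560]
    P=np.array(c['origin'])+ray(c,u,v)*c['z_map'][...,None]
    P[c['z_map']==0]=np.nan
    return P
E
python3 - <<'E'
from h import *
for n in('scene','top'):
    c=grab(n,n+'0.png'); print(n,c['origin'],c['orientation'],c['fx'])
    np.savez('pics/'+n+'0.npz',**{k:v for k,v in c.items()})
print(manip.read_state())
E
```

```text
scene [1454.55026117 -148.38839259 1470.50266312] [-2.52589589 -0.00501832  1.30389181] 507.4909105865046
top [ 431.56147085  131.76343457 1203.28407095] [-3.06904355e+00  1.02836650e-03 -1.56749927e+00] 418.25863003401935
{'clock': 0.1, 'joints': array([ 1.09839316e+00,  3.00405179e-01,  1.52153455e+00,  7.25526723e-06,
        1.32068383e+00, -6.66084436e-02]), 'qd': array([-0.00105481, -0.00072642, -0.00016756,  0.00098999,  0.00166836,
        0.00043157]), 'effort': array([ 4.18308537e-04, -5.32650447e+01, -3.53278077e+01,  7.09770690e-02,
        2.35407829e-02, -8.38768142e-05]), 'eef_pos': array([217.00864012, 505.1192564 , 204.94216771]), 'eef_rot': array([-3.14056450e+00, -7.56282103e-05,  2.73579610e+00]), 'wrist_force': array([-0.01080864, -0.15561124,  0.48782815]), 'moment': array([-0.01473873,  0.01407446, -0.0017752 ]), 'finger_force': 0.0, 'finger_gap': 93.82917539059157}
```

View pics/top0.png

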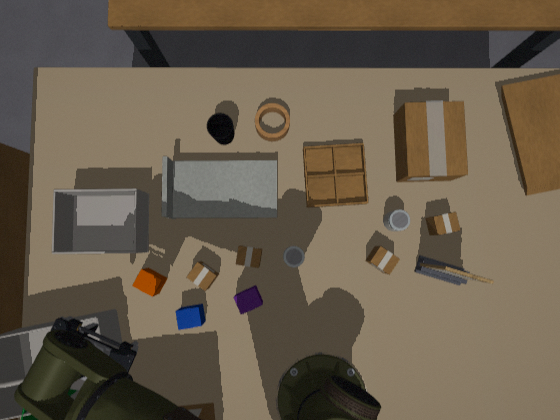

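View pics/scene0.png

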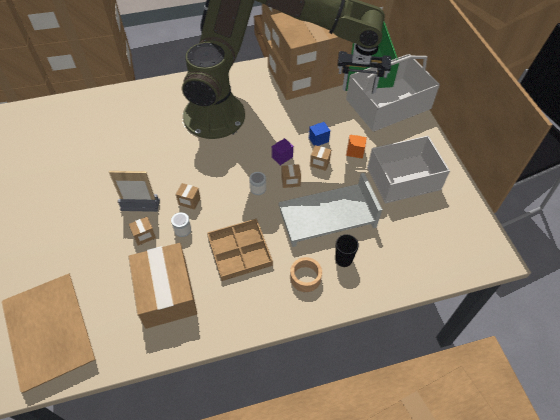

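Top view: four kraft cartons at about (201,276), (250,257), (384,260) and (443,223), and tins at (294,257) and (399,219). The shelf is at (222,188) with its end board on the left (+y), the divided carton at (336,175), the sealed carton at (430,140) and the stand with the board at (450,272). The scene view shows the same layout, plus blue, orange and purple look-alikes.

```bash
cat >> h.py <<'E'
def rects(c,zlo,zhi,amin=40,amax=1e5,show=True):
    P=cloud(c); z=P[...,2]
    m=((z>zlo)&(z<zhi)&(P[...,0]>100)).astype(np.uint8)
    n,l,s,_=cv2.connectedComponentsWithStats(m,connectivity=4)
    out=[]
    for i in range(1,n):
        if not amin<s[i,4]<amax: continue
        q=P[l==i]; h=np.median(q[:,2])
        v,u=np.where(l==i)
        xy=onplane(c,u,v,h)[:,:2]
        r=cv2.minAreaRect(xy.astype(np.float32))
        a=r[2]; w,hh=r[1]
        if w>hh: w,hh=hh,w; a-=90   # a: direction of short side
        col=np.median(c['frame'][l==i],axis=0)
        out.append((r[0],(w,hh),a,h,s[i,4]))
        if show: print('px %3d %3d'%(u.mean(),v.mean()),'c %.1f %.1f'%r[0],'size %.0f %.0f'%(w,hh),'ang(short) %.1f'%a,'z %.1f'%h,'n',s[i,4],'bgr',col)
    return out
E
python3 - <<'E'
from h import *
for n in('top','scene'):
    c=dict(np.load('pics/'+n+'0.npz')); 
    for b in((57,72),(40,56),(22,37),(95,125),(150,200)):
        print(n,b); rects(c,*b)
E
```

```text
top (57, 72)
px 401 146 c 704.6 -216.4 size 44 203 ang(short) -75.5 z 63.8 n 134 bgr [24. 41. 56.]
px   5 239 c 443.8 864.4 size 15 508 ang(short) -89.7 z 64.5 n 654 bgr [21. 36. 49.]
px 170 191 c 583.9 418.8 size 3 157 ang(short) -88.8 z 64.4 n 76 bgr [54. 56. 55.]
px 141 220 c 493.0 497.2 size 5 167 ang(short) -88.5 z 64.7 n 110 bgr [56. 58. 60.]
px  62 221 c 489.6 710.0 size 11 156 ang(short) -87.7 z 64.5 n 172 bgr [55. 57. 59.]
px 398 219 c 498.9 -204.6 size 55 57 ang(short) 0.2 z 65.6 n 364 bgr [107. 105. 105.]
px 445 222 c 489.4 -333.2 size 52 67 ang(short) 12.5 z 65.2 n 463 bgr [ 54.  92. 122.]
px 248 255 c 397.6 203.9 size 52 64 ang(short) -8.9 z 65.2 n 454 bgr [32. 53. 71.]
px 293 255 c 397.7 81.4 size 54 57 ang(short) 0.2 z 65.6 n 355 bgr [69. 67. 67.]
px 384 259 c 390.0 -164.4 size 53 65 ang(short) -34.5 z 65.4 n 466 bgr [ 55.   92.5 123. ]
px 200 275 c 344.9 331.1 size 54 64 ang(short) -35.0 z 65.4 n 464 bgr [ 55.  93. 123.]
px 146 281 c 326.9 476.9 size 54 65 ang(short) -28.0 z 65.5 n 476 bgr [  0.  73. 162.]
px 247 299 c 280.0 205.0 size 52 64 ang(short) 24.5 z 65.4 n 4
[... 8671 characters left out ...]
49.5 199.4 size 27 50 ang(short) 11.6 z 123.2 n 109 bgr [101. 142. 178.]
px 437 413 c 1279.0 326.8 size 31 33 ang(short) -15.2 z 123.2 n 81 bgr [103. 145. 183.]
px 489 414 c 1312.1 448.7 size 31 40 ang(short) -15.2 z 122.6 n 88 bgr [ 99. 139. 175.]
px 475 416 c 1311.8 410.7 size 12 30 ang(short) -15.2 z 123.5 n 49 bgr [ 95. 133. 168.]
scene (150, 200)
px 476 121 c 395.4 862.6 size 52 629 ang(short) -89.7 z 175.4 n 1351 bgr [50. 70. 87.]
px 367  80 c 149.8 564.9 size 19 74 ang(short) 43.7 z 184.4 n 45 bgr [112. 115. 118.]
px 206 102 c 112.9 -35.3 size 39 62 ang(short) -27.1 z 185.2 n 98 bgr [32. 30. 30.]
px 128 175 c 365.3 -341.3 size 41 128 ang(short) -15.1 z 174.7 n 344 bgr [ 77. 100. 116.]
```

```bash
cat >> h.py <<'E'
def go(x,y,z,ang):
    """tool shift (m) and turn to bring TCP to x,y,z with tool y along angle ang (deg, world)"""
    s=manip.read_state(); Rt=R.from_euler('xyz',s['eef_rot']).as_matrix()
    d=Rt.T@(np.array([x,y,z])-s['eef_pos'])/1000
    yaw=np.arctan2(Rt[1,0],Rt[0,0]); t=np.radians(ang+90)-yaw
    t=(t+np.pi)%(2*np.pi)-np.pi
    print('go',np.round(d,4),'turn %.3f'%-t,'| at',np.round(s['eef_pos'],1),'yaw %.1f'%np.degrees(yaw),'t %.2f'%s['clock'])
E
python3 -c "
from h import *
go(370,270,260,-22)"
```

```text
go [-0.2334 -0.1557 -0.0549] turn 1.549 | at [217.  505.1 204.9] yaw 156.7 t 0.10
```

Call:
move_arm(moves=[[-0.04,-0.03,-0.055,0.15],[-0.08,-0.055,-0.055,0.3],[-0.12,-0.08,-0.055,0.45],[-0.16,-0.105,-0.055,0.6],[-0.2,-0.13,-0.055,0.75],[-0.233,-0.156,-0.055,0.9],[-0.233,-0.156,-0.055,1.05],[-0.233,-0.156,-0.055,1.2],[-0.233,-0.156,-0.055,1.35],[-0.233,-0.156,-0.055,1.5],[-0.233,-0.156,-0.055,1.55],[-0.233,-0.156,-0.055,1.55]])

```text
clock: 1.3
eef_pos: [369.5, 269.9, 260.2]
eef_rot: [-3.141, 0.0, 1.185]
wrist_force: [0.6, -0.8, -0.0]
finger_gap: 94.1
finger_force: 0.0
```

Run:
```python
from h import *
c=grab('wrist','w0.png'); print(c['origin'],c['orientation'],c['fx'],manip.read_state()['eef_pos'])
rects(c,58,72); rects(c,40,56)
c=grab('top'); print('top');rects(c,58,72); rects(c,40,56,300);rects(c,95,125,300)
```

```text
[399.58280449 342.53419896 440.11389771] [ 2.86936320e+00  5.92354881e-04 -3.86157775e-01] 314.39503246744624 [369.51967389 269.96698997 260.27893893]
px 172  27 c 326.6 472.1 size 54 56 ang(short) -27.7 z 65.9 n 2817 bgr [  0. 143. 230.]
px 355   5 c 517.9 415.9 size 12 35 ang(short) 67.9 z 64.3 n 128 bgr [110. 115. 108.]
px 242 143 c 345.7 331.0 size 53 64 ang(short) -35.3 z 65.9 n 2440 bgr [117. 170. 198.]
px 146 154 c 235.1 362.9 size 55 64 ang(short) 9.8 z 65.9 n 2472 bgr [218. 132.  65.]
px 322 222 c 398.7 204.5 size 53 66 ang(short) -8.8 z 65.9 n 2034 bgr [116. 168. 197.]
px 236 254 c 281.0 205.4 size 55 64 ang(short) 24.3 z 66.0 n 1909 bgr [124.  61. 113.]
px 353 301 c 398.5 83.2 size 57 60 ang(short) -17.6 z 66.2 n 1347 bgr [121. 120. 116.]
px   9   8 c 165.2 563.9 size 11 43 ang(short) -79.2 z 46.4 n 288 bgr [108. 112. 109.]
px 193  37 c 336.2 457.6 size 40 80 ang(short) -66.6 z 48.6 n 335 bgr [  0.  70. 130.]
px 444 108 c 583.3 277.8 size 162 302 ang(short) 0.3 z 50.8 n 32203 bgr [175. 181. 174.]
px 556  56 c 718.8 285.2 size 7 37 ang(short) -8.8 z 44.0 n 158 bgr [21. 20. 
[... 1625 characters left out ...]
 536 126 c 753.5 -621.8 size 171 300 ang(short) -78.5 z 42.6 n 3973 bgr [ 56.  94. 126.]
px 271 119 c 778.2 141.2 size 96 98 ang(short) -89.8 z 47.5 n 441 bgr [ 72. 113. 152.]
px   9 240 c 443.9 865.1 size 16 509 ang(short) -89.7 z 47.9 n 673 bgr [23. 40. 54.]
px 223 188 c 583.5 278.6 size 159 298 ang(short) 0.2 z 50.0 n 5970 bgr [83. 86. 85.]
px 434 138 c 713.4 -291.1 size 164 204 ang(short) -88.5 z 110.1 n 4591 bgr [ 59.  99. 131.]
px 164 184 c 583.2 422.0 size 16 157 ang(short) -88.7 z 109.2 n 390 bgr [132. 137. 135.]
px  92 218 c 491.0 603.7 size 170 225 ang(short) 0.9 z 108.5 n 949 bgr [115. 121. 126.]
px 105 342 c 174.7 567.2 size 24 155 ang(short) -74.3 z 110.1 n 317 bgr [59. 61. 62.]
```

View pics/w0.png

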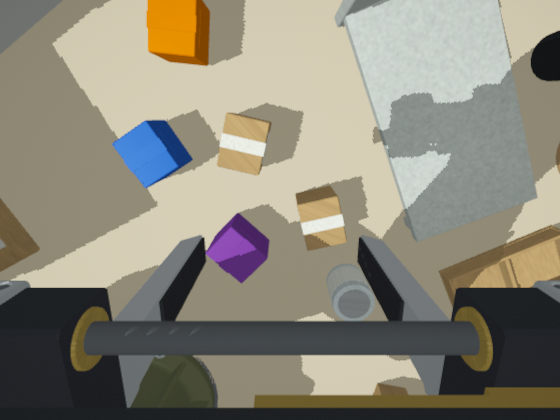

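```bash
cat >> h.py <<'E'
def shelf(c):
    P=cloud(c); z=P[...,2]
    top=P[(abs(z-50)<3)&(P[...,0]>480)&(P[...,0]<690)&(P[...,1]>110)&(P[...,1]<430)]
    ys=np.arange(150,400,5.); fr=[];bk=[]
    for y in ys:
        s=top[abs(top[:,1]-y)<4]
        fr.append(s[:,0].min()); bk.append(s[:,0].max())
    def fit(a):
        a=np.array(a); p=np.polyfit(ys,a,1)
        for _ in range(3):
            k=abs(a-np.polyval(p,ys))<2.5; p=np.polyfit(ys[k],a[k],1)
        return p
    f,b=fit(fr),fit(bk)
    print('front slope deg %.2f x@400 %.1f'%(-np.degrees(f[0]),np.polyval(f,400)),'back %.2f %.1f'%(-np.degrees(b[0]),np.polyval(b,400)))
    e=P[(abs(z-108)<4)&(P[...,0]>490)&(P[...,0]<680)&(P[...,1]>390)&(P[...,1]<450)]
    for x0 in (520,550,583,615,645):
        s=e[abs(e[:,0]-x0)<12]
        if len(s)>5: print('end x%d y %.1f..%.1f n%d'%(x0,np.percentile(s[:,1],3),np.percentile(s[:,1],97),len(s)))
    i=P[(z>60)&(z<103)&(P[...,0]>520)&(P[...,0]<650)&(P[...,1]>395)&(P[...,1]<430)]
    if len(i)>10:
        p=np.polyfit(i[:,0],i[:,1],1); print('inner face y@583 %.1f slope %.2f n%d'%(np.polyval(p,583),np.degrees(p[0]),len(i)))
E
python3 - <<'E'
from h import *
for n in('wrist','top'):
    try: shelf(grab(n))
    except Exception as e: print(n,e)
go(345,331,120,-35); go(345,331,21,-35)
E
```

```text
front slope deg 0.34 x@400 504.4 back 0.40 664.2
inner face y@583 416.0 slope 0.23 n49
front slope deg 0.40 x@400 505.4 back 0.13 663.1
end x520 y 417.4..428.9 n38
end x550 y 417.2..429.3 n42
end x583 y 417.2..430.2 n46
end x615 y 417.4..431.1 n49
end x645 y 417.8..432.0 n51
inner face y@583 417.7 slope 0.41 n194
go [ 0.0474 -0.0456  0.1403] turn 0.227 | at [369.6 270.  260.3] yaw 68.0 t 1.50
go [ 0.0474 -0.0456  0.2393] turn 0.227 | at [369.6 270.  260.3] yaw 68.0 t 1.50
```

Call:
move_arm(moves=[[0.03,-0.03,0.04,0.12],[0.047,-0.046,0.08,0.227],[0.047,-0.046,0.13,0.227],[0.047,-0.046,0.17,0.227],[0.047,-0.046,0.21,0.227],[0.047,-0.046,0.239,0.227],[0.047,-0.046,0.239,0.227],[0.047,-0.046,0.239,0.227]], jaw=0.094)

```text
clock: 2.3
eef_pos: [344.9, 331.1, 22.2]
eef_rot: [-3.142, 0.0, 0.959]
wrist_force: [-0.8, -2.1, 0.5]
finger_gap: 94.0
finger_force: 0.0
```

Call:
move_arm(moves=[[0,0,0,0],[0,0,0,0],[0,0,0,0],[0,0,0,0],[0,0,0,0],[0,0,0,0],[0,0,-0.05,0],[0,0,-0.1,0],[0,0,-0.15,0],[0,0,-0.15,0]], jaw=0.03, squeeze=25)

```text
clock: 3.3
eef_pos: [346.4, 332.4, 177.3]
eef_rot: [3.139, -0.009, 0.959]
wrist_force: [1.3, 0.8, -4.8]
finger_gap: 51.9
finger_force: 25.0
```

Run:
```python
from h import *
shelf(grab('top'))
go(584.5,383,180,0.35); go(584.5,383,72,0.35)
```

```text
front slope deg 0.38 x@400 505.5 back 0.13 663.1
end x520 y 417.5..428.5 n40
end x550 y 417.3..429.6 n41
end x583 y 417.2..430.0 n41
end x615 y 417.5..431.3 n48
end x645 y 418.1..432.0 n51
inner face y@583 417.7 slope 0.35 n192
go [ 0.1796  0.1661 -0.0053] turn -0.618 | at [345.4 331.5 173.7] yaw 54.9 t 3.35
go [0.1791 0.166  0.1027] turn -0.618 | at [345.4 331.5 173.7] yaw 54.9 t 3.35
```

Call:
move_arm(moves=[[0.035,0.03,-0.01,-0.14],[0.07,0.065,-0.01,-0.28],[0.11,0.1,-0.01,-0.42],[0.14,0.13,-0.01,-0.56],[0.17,0.16,-0.01,-0.618],[0.18,0.166,-0.005,-0.618],[0.18,0.166,0,-0.618],[0.18,0.166,0,-0.618]])

```text
clock: 4.15
eef_pos: [582.7, 382.3, 168.1]
eef_rot: [-3.137, 0.002, 1.577]
wrist_force: [-0.5, 0.3, -3.3]
finger_gap: 51.7
finger_force: 25.0
```

Run:
```python
from h import *
c=grab('wrist'); 
P=cloud(c); z=P[...,2]
shelf(c)
c=grab('top'); rects(c,100,160,60)
go(584.5,384,73.5,0.35)
```

```text
Traceback (most recent call last):
  File "h.py", line 52, in shelf
    fr.append(s[:,0].min()); bk.append(s[:,0].max())
              ~~~~~~~~~~^^
ValueError: zero-size array to reduction operation minimum which has no identity
```

```bash
cat >> h.py <<'E'
def near(c,x0,x1,y0,y1,z0,z1):
    P=cloud(c); m=(P[...,0]>x0)&(P[...,0]<x1)&(P[...,1]>y0)&(P[...,1]<y1)&(P[...,2]>z0)&(P[...,2]<z1)
    q=P[m]
    if len(q)<5: print('few',len(q)); return q
    print('n',len(q),'p2',np.round(np.percentile(q,2,axis=0),1),'med',np.round(np.median(q,axis=0),1),'p98',np.round(np.percentile(q,98,axis=0),1)); return q
E
python3 - <<'E'
from h import *
c=grab('wrist','w1.png'); print(c['origin'])
near(c,560,610,395,440,150,200)  # box +y face
near(c,560,610,340,440,205,220)
near(c,530,640,408,440,60,104)
near(c,530,640,405,440,105,114)
go(584.5,384,73.5,0.35)
E
```

```text
[583.31648057 461.11236291 349.37576049]
n 1879 p2 [561.  414.5 153.1] med [584.1 414.9 180.4] p98 [607.4 415.3 199.2]
n 10892 p2 [561.  363.9 208.6] med [584.7 391.7 213.7] p98 [608.6 415.  215.1]
n 783 p2 [532.1 430.   60.6] med [585.  430.4  84.2] p98 [637.7 430.8  99.7]
n 2647 p2 [532.4 417.2 105.7] med [584.9 424.2 110.6] p98 [637.6 430.5 112.1]
go [0.0013 0.0018 0.0972] turn 0.000 | at [582.9 382.8 170.7] yaw 90.4 t 4.25
```

View pics/w1.png

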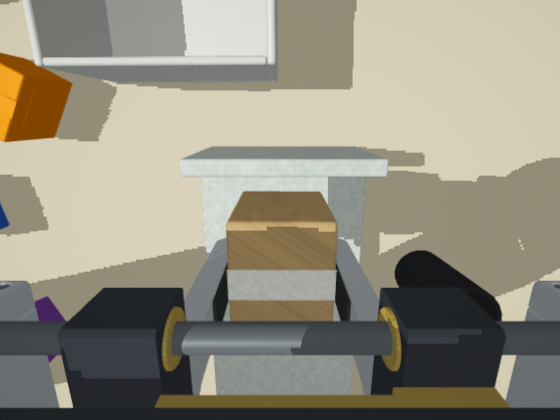

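The picture shows the held carton at (283,230) in line with the shelf, and the end board at (283,165) about 2 mm beyond the carton's left face.

Call:
move_arm(moves=[[0.001,0,0.04,0],[0.001,0,0.075,0],[0.001,0,0.09,0],[0.001,0,0.098,0],[0.001,0,0.098,0],[0.001,0,0.098,0]])

```text
clock: 4.85
eef_pos: [583.6, 383.2, 73.8]
eef_rot: [3.141, 0.001, 1.577]
wrist_force: [2.1, -5.1, -5.2]
finger_gap: 51.8
finger_force: 25.0
```

Call:
move_arm(moves=[[0,0,0,0],[0,0,0,0],[0,0,0,0],[0,0,0,0],[0,0,-0.04,0],[0,0,-0.09,0],[0,0,-0.14,0],[-0.05,0,-0.18,0],[-0.09,0,-0.18,0],[-0.09,0,-0.18,0]], jaw=0.085)

```text
clock: 5.85
eef_pos: [585.4, 289.9, 256.4]
eef_rot: [3.138, -0.001, 1.573]
wrist_force: [-0.1, -0.5, -0.1]
finger_gap: 84.5
finger_force: 0.0
```

Run:
```python
from h import *
c=grab('wrist'); print('shelfbox'); near(c,540,640,330,416.5,111,120)
c=grab('top'); rects(c,58,72,200,600)
go(397.8,204.2,180,-8.9);go(397.8,204.2,21,-8.9)
```

```text
shelfbox
n 1002 p2 [559.4 342.2 111.2] med [585.  395.4 115.6] p98 [609.2 404.8 119.8]
px 399 219 c 498.9 -205.9 size 54 55 ang(short) 89.1 z 65.7 n 357 bgr [120. 118. 119.]
px 446 222 c 489.5 -333.5 size 52 67 ang(short) 11.5 z 65.2 n 459 bgr [ 62. 104. 137.]
px 293 255 c 397.7 81.4 size 54 57 ang(short) 0.2 z 65.7 n 353 bgr [127. 125. 126.]
px 384 259 c 389.9 -164.3 size 53 65 ang(short) -34.5 z 65.3 n 466 bgr [ 63. 105. 139.]
px 146 281 c 326.8 477.0 size 54 65 ang(short) -27.6 z 65.3 n 477 bgr [  0.  83. 183.]
px 183 318 c 231.1 375.0 size 41 53 ang(short) -79.3 z 65.4 n 265 bgr [149.  65.  20.]
go [-0.0882 -0.1873  0.0739] turn 0.160 | at [584.6 293.2 254.1] yaw 90.3 t 5.95
go [-0.0882 -0.1874  0.2329] turn 0.160 | at [584.6 293.2 254.1] yaw 90.3 t 5.95
```

Call:
move_arm(moves=[[-0.02,-0.045,0,0.04],[-0.04,-0.09,0,0.08],[-0.06,-0.13,0,0.12],[-0.08,-0.17,0.02,0.16],[-0.128,-0.187,0.06,0.16],[-0.128,-0.187,0.06,0.16],[-0.128,-0.187,0.06,0.16]], jaw=0.094)

```text
clock: 6.65
eef_pos: [397.3, 164.5, 192.3]
eef_rot: [-3.139, 0.001, 1.417]
wrist_force: [0.2, -0.2, 0.7]
finger_gap: 93.6
finger_force: 0.0
```

Run:
```python
from h import *
c=grab('wrist'); rects(c,58,72,300); print('shelf');rects(c,108,122,100)
c=grab('top'); rects(c,58,72,200,600);  print('shelf');rects(c,110,122,100)
go(397.8,204.2,120,-8.9);go(397.8,204.2,21,-8.9)
```

```text
px  65  23 c 237.4 352.4 size 48 56 ang(short) -79.8 z 65.9 n 3096 bgr [211. 122.  54.]
px 276 158 c 398.9 203.7 size 52 63 ang(short) -8.8 z 65.9 n 3479 bgr [118. 170. 170.]
px 159 175 c 281.5 204.7 size 56 64 ang(short) 24.2 z 65.9 n 3474 bgr [120.  46.  90.]
px 294 270 c 399.1 82.0 size 57 59 ang(short) -8.8 z 66.2 n 2121 bgr [124. 124. 119.]
shelf
px 399 219 c 499.0 -205.9 size 55 55 ang(short) 0.2 z 65.4 n 358 bgr [111. 109. 110.]
px 446 222 c 489.4 -333.3 size 52 67 ang(short) 12.6 z 65.0 n 461 bgr [ 57.  96. 126.]
px 295 255 c 400.2 72.9 size 39 56 ang(short) -75.9 z 65.7 n 258 bgr [70.  68.5 69. ]
px 384 259 c 389.8 -164.4 size 53 65 ang(short) -34.3 z 65.2 n 465 bgr [ 58.  96. 128.]
px 146 281 c 326.7 477.1 size 54 65 ang(short) -27.6 z 65.1 n 469 bgr [  0.  76. 169.]
px 188 317 c 233.2 363.1 size 53 65 ang(short) 10.1 z 65.2 n 476 bgr [138.  60.  18.]
shelf
px 436 139 c 712.8 -300.0 size 98 201 ang(short) 80.0 z 111.6 n 958 bgr [124. 136. 144.]
px 182 186 c 582.1 374.6 size 50 66 ang(short) 0.2 z 115.8 n 194 bgr [ 54.  87. 115.]
go [ 0.0379 -0.0069  0.0739] turn 0.002 | at [398.8 165.7 193.9] yaw 81.2 t 6.75
go [ 0.0379 -0.0069  0.1729] turn 0.002 | at [398.8 165.7 193.9] yaw 81.2 t 6.75
```

Run:
```python
from h import *
c=grab('top'); s=grab('scene')
a=cv2.resize(c['frame'][140:240,140:300],(640,400),interpolation=cv2.INTER_CUBIC)
b=cv2.resize(s['frame'][160:260,260:400],(560,400),interpolation=cv2.INTER_CUBIC)
cv2.imwrite('pics/cmp.png',cv2.resize(np.hstack([a,b]),(800,267)))
near(c,540,640,325,416,100,125)
q=near(s,540,640,325,416,100,125)
P=cloud(c)
for v in range(172,202,4): print(v,np.round(P[v,164:200:3,2]).astype(int), np.round(P[v,[165,180,195],1]))
```

```text
n 381 p2 [557.1 336.6 101.6] med [581.3 384.7 113.5] p98 [608.  415.4 124.4]
n 304 p2 [549.8 330.2 100.8] med [590.5 382.7 110.7] p98 [625.6 415.6 123.6]
172 [112 108  77  49  47  49  50  49  50  50  50  48] [423. 397. 355.]
176 [109 110 103 112 124 128 135 138 129 122 114  48] [423. 378. 344.]
180 [110 106 109 117 123 129 136 134 129 120 112 102] [423. 378. 343.]
184 [108 103 107 114 124 127 136 142 131 121 109 102] [422. 378. 344.]
188 [112 103 108 113 122 125 138 140 129 117 113 105] [421. 377. 343.]
192 [113 107 107 115 121 129 138 136 127 120 114 106] [422. 377. 343.]
196 [112 108  70  89  89  89  94  94  93  94  88  91] [420. 386. 346.]
200 [112 103  72  52  54  48  49  53  49  48  54  53] [421. 395. 353.]
```

View pics/cmp.png

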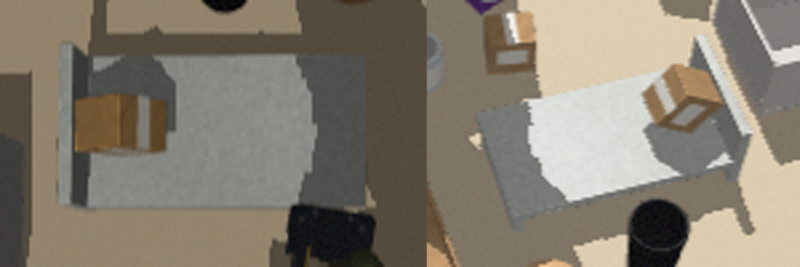

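The carton on the shelf at (120,122) in the left crop is tilted about 45° against the end board. Its lower edge probably caught the end board's top on the way down. I'll regrip it and set it upright.

Run:
```python
from h import *
go(584.5,375,240,0.35)
```

```text
go [ 0.2351  0.1516 -0.0458] turn -0.159 | at [398.9 165.8 194. ] yaw 81.2 t 6.85
```

Call:
move_arm(moves=[[0.035,0.025,-0.035,-0.02],[0.075,0.05,-0.046,-0.06],[0.115,0.075,-0.046,-0.1],[0.155,0.1,-0.046,-0.159],[0.195,0.125,-0.046,-0.159],[0.22,0.145,-0.046,-0.159],[0.235,0.152,-0.046,-0.159],[0.235,0.152,-0.046,-0.159],[0.235,0.152,-0.046,-0.159]])

```text
clock: 7.75
eef_pos: [584.1, 374.0, 239.0]
eef_rot: [-3.141, 0.0, 1.577]
wrist_force: [-0.5, -0.2, 0.1]
finger_gap: 93.9
finger_force: 0.0
```

Run:
```python
from h import *
c=grab('wrist'); P=cloud(c)
m=(abs(P[...,0]-584)<15)&(P[...,1]>320)&(P[...,1]<440)&(P[...,2]>45)&(P[...,2]<160)
q=P[m]
for y in range(324,440,6):
    s=q[abs(q[:,1]-y)<3]; 
    if len(s): print(y,len(s),'z %.1f..%.1f'%tuple(np.percentile(s[:,2],[5,95])))
near(c,540,640,350,400,120,145)
go(584.5,380,85,0.35)
```

```text
330 56 z 91.8..97.0
336 79 z 99.0..106.2
342 62 z 106.7..114.5
348 90 z 116.3..121.6
354 90 z 123.0..129.8
360 127 z 131.4..139.3
366 217 z 136.3..140.1
372 231 z 132.2..136.8
378 232 z 127.6..132.4
384 224 z 123.3..128.6
390 219 z 118.8..124.0
396 203 z 115.0..119.7
402 211 z 111.1..115.3
408 215 z 106.3..110.9
414 171 z 102.7..109.8
420 198 z 109.4..112.0
426 186 z 109.7..112.0
432 145 z 62.2..110.9
n 2247 p2 [559.8 351.7 120.6] med [584.3 374.7 130.7] p98 [609.2 391.4 139.8]
go [0.0064 0.0004 0.1546] turn -0.001 | at [584.1 373.6 239.6] yaw 90.3 t 7.80
```

Call:
move_arm(moves=[[-0.019,0,0.04,0],[-0.019,0,0.08,0],[-0.019,0,0.12,0],[-0.019,0,0.151,0],[-0.019,0,0.151,0],[-0.019,0,0.151,0]])

```text
clock: 8.4
eef_pos: [584.8, 354.5, 90.2]
eef_rot: [3.141, -0.001, 1.576]
wrist_force: [-0.4, -0.0, -0.1]
finger_gap: 94.3
finger_force: 0.0
```

Call:
move_arm(moves=[[0,0,0,0],[0,0,0,0],[0,0,0,0],[0,0,0,0],[0,0,0,0],[0,0,0,0],[0,0,-0.01,0],[-0.01,0,-0.03,0],[-0.03,0,-0.05,0],[-0.03,0,-0.05,0],[-0.03,0,-0.05,0],[-0.03,0,-0.05,0]], jaw=0.03, squeeze=7)

```text
clock: 9.6
eef_pos: [584.2, 324.9, 137.4]
eef_rot: [-3.14, 0.001, 1.576]
wrist_force: [-0.4, -0.6, -4.0]
finger_gap: 51.9
finger_force: 7.0
```

```bash
cat >> h.py <<'E'
def prof(c,x,y0,y1,z0,z1,st=6):
    P=cloud(c); q=P[(abs(P[...,0]-x)<12)&(P[...,1]>y0)&(P[...,1]<y1)&(P[...,2]>z0)&(P[...,2]<z1)]
    for y in np.arange(y0,y1,st):
        s=q[abs(q[:,1]-y)<st/2]
        if len(s)>3: print('%d:%.0f-%.0f'%(y,*np.percentile(s[:,2],[5,95])),end=' ')
    print()
E
python3 - <<'E'
from h import *
c=grab('wrist','w2.png'); prof(c,584,270,420,45,240)
print(manip.read_state()['eef_pos'])
E
```

```text
294:143-145 300:146-151 306:152-157 312:158-163 318:164-169 324:169-174 330:174-179 336:180-185 342:179-185 348:173-180 354:167-173 360:160-167 366:154-160 372:51-154 378:50-147 384:50-141 390:50-52 396:50-52 402:50-52 408:50-52 414:50-109 
[584.19644784 324.97208892 137.31093496]
```

View pics/w2.png

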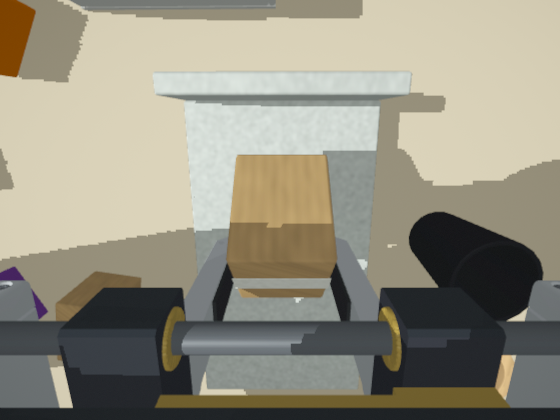

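Picture: the carton in the grip at (283,215) is still tilted about 43°, with its lowest corner below and slightly +y of the grip. I'll touch that corner down and roll the carton upright along an arc.

Call:
move_arm(moves=[[0,0,0.02,0],[0,0,0.035,0],[0,0,0.0425,0],[0,0,0.0425,0],[0.012,0,0.0425,0],[0.023,0,0.0425,0],[0.03,0,0.0445,0],[0.036,0,0.0465,0],[0.041,0,0.049,0],[0.046,0,0.0525,0],[0.046,0,0.0525,0],[0.046,0,0.0525,0]], squeeze=6)

```text
clock: 10.85
eef_pos: [584.6, 371.1, 86.4]
eef_rot: [3.141, -0.001, 1.576]
wrist_force: [0.4, 3.1, 2.8]
finger_gap: 52.0
finger_force: 6.0
```

Run:
```python
from h import *
c=grab('wrist'); prof(c,584,270,420,45,240)
s=manip.read_state();print(s['eef_pos'],s['wrist_force'])
```

```text
294:50-52 342:114-116 348:115-117 354:116-118 360:117-119 366:118-120 372:120-122 378:121-123 384:121-123 390:123-214 396:124-219 402:119-201 408:85-116 414:108-110 
[584.6555752  370.89586026  86.34387482] [0.37313246 2.66289993 2.36025699]
```

Call:
move_arm(moves=[[0.002,0,0.004,0],[0.003,0,0.007,0],[0.003,0,0.009,0],[0.003,0,0.009,0],[0.003,0,0.009,0]])

```text
clock: 11.4
eef_pos: [584.7, 373.6, 77.4]
eef_rot: [3.141, -0.001, 1.576]
wrist_force: [0.2, 3.8, 5.0]
finger_gap: 51.9
finger_force: 6.0
```

Call:
move_arm(moves=[[0,0,0,0],[0,0,0,0],[0,0,0,0],[0,0,0,0],[0,0,0,0],[0,0,0,0],[0,0,0,0]], jaw=0.08)

```text
clock: 12.1
eef_pos: [584.4, 373.6, 76.9]
eef_rot: [-3.142, 0.0, 1.576]
wrist_force: [-0.2, -1.4, -0.6]
finger_gap: 80.0
finger_force: 0.0
```

Run:
```python
from h import *
c=grab('wrist'); prof(c,584,270,420,45,240)
q=near(c,540,640,330,380,111,119)
P=cloud(c); q=P[(P[...,2]>70)&(P[...,2]<110)&(P[...,1]>385)&(P[...,1]<412)&(abs(P[...,0]-584)<22)]
print(np.median(q,axis=0),np.percentile(q[:,1],[5,95]))
s=manip.read_state();print(s['eef_pos'],s['wrist_force'],s['finger_gap'])
```

```text
270:50-52 300:49-51 306:50-52 354:115-117 360:115-117 366:115-117 372:115-117 378:115-117 384:115-117 390:115-204 396:115-210 402:115-193 408:115-117 414:105-116 
n 5147 p2 [545.3 352.7 114. ] med [585.4 367.  115.8] p98 [624.9 379.5 117.2]
  return _methods._mean(a, axis=axis, dtype=dtype,
  ret = um.true_divide(
Traceback (most recent call last):
IndexError: index -1 is out of bounds for axis 0 with size 0
```

The first carton now stands upright against the end board, spanning y ≈ 352–416 with its top level at 115.

Run:
```python
from h import *
go(398.2,204,21,-8.9)
```

```text
go [-0.1686 -0.1871  0.0559] turn 0.160 | at [584.4 373.6  76.9] yaw 90.3 t 12.15
```

Call:
move_arm(moves=[[0,0,-0.04,0],[0,0,-0.09,0],[-0.02,-0.03,-0.12,0],[-0.05,-0.06,-0.12,0.05],[-0.08,-0.09,-0.12,0.1],[-0.11,-0.125,-0.1,0.16],[-0.145,-0.155,-0.08,0.16],[-0.169,-0.187,-0.06,0.16],[-0.169,-0.187,-0.03,0.16],[-0.169,-0.187,0.01,0.16],[-0.169,-0.187,0.056,0.16],[-0.169,-0.187,0.056,0.16]], jaw=0.094)

```text
clock: 13.35
eef_pos: [395.5, 202.4, 16.9]
eef_rot: [-3.134, 0.004, 1.416]
wrist_force: [-0.1, -0.0, 0.9]
finger_gap: 93.7
finger_force: 0.0
```

Run:
```python
from h import *
go(398.2,204,21,-8.9)
c=grab('top'); rects(c,108,122,150,600)
```

```text
go [ 0.002   0.0024 -0.0041] turn 0.000 | at [395.5 202.4  16.9] yaw 81.1 t 13.35
px 104 343 c 175.1 567.0 size 14 152 ang(short) -75.6 z 115.2 n 154 bgr [56. 58. 59.]
```

Call:
move_arm(moves=[[0,0,0,0],[0,0,0,0],[0,0,0,0],[0,0,0,0],[0,0,0,0],[0,0,0,0],[0,0,-0.05,0],[0,0,-0.1,0],[0,0,-0.15,0],[0,0,-0.15,0],[0,0,-0.15,0]], jaw=0.03, squeeze=25)

```text
clock: 14.5
eef_pos: [398.3, 203.7, 171.0]
eef_rot: [3.141, -0.001, 1.416]
wrist_force: [-0.8, 1.2, -3.3]
finger_gap: 52.1
finger_force: 25.0
```

Run:
```python
from h import *
go(584.5,315,160,0.35)
c=grab('top'); rects(c,108,122,150,600); near(c,560,610,340,416,100,125)
```

```text
go [0.1387 0.1668 0.0112] turn -0.161 | at [398.3 203.7 171. ] yaw 81.1 t 14.50
px 104 343 c 174.4 565.7 size 12 152 ang(short) -75.9 z 114.4 n 155 bgr [58. 60. 61.]
n 469 p2 [562.1 352.2 103.1] med [585.5 382.  115. ] p98 [607.6 415.3 119.3]
```

Call:
move_arm(moves=[[0.03,0.035,0,-0.04],[0.06,0.07,0,-0.09],[0.09,0.105,0,-0.13],[0.115,0.14,0,-0.161],[0.132,0.16,0.005,-0.161],[0.139,0.167,0.011,-0.161],[0.139,0.167,0.011,-0.161],[0.139,0.167,0.011,-0.161],[0.139,0.167,0.011,-0.161]])

```text
clock: 15.45
eef_pos: [584.1, 314.8, 160.2]
eef_rot: [-3.142, 0.0, 1.577]
wrist_force: [0.4, 0.4, -2.4]
finger_gap: 51.9
finger_force: 25.0
```

Run:
```python
from h import *
c=grab('wrist'); print(manip.read_state()['eef_pos'])
near(c,565,605,335,355,135,185)  # held +y face
near(c,565,605,290,355,190,215)
near(c,560,610,340,416,108,122); near(c,565,605,348,356,60,108)
```

```text
[584.29784626 314.89051954 160.55409087]
n 1326 p2 [565.8 345.9 143.1] med [584.9 346.3 167. ] p98 [604.2 346.6 184.1]
n 8959 p2 [565.9 296.3 193.7] med [585.  324.8 204.7] p98 [604.2 346.5 206. ]
n 6726 p2 [561.1 352.8 114.3] med [584.9 384.8 115.9] p98 [609.  413.9 117.4]
few 0
```

Call:
move_arm(moves=[[0,0,0.04,0],[0,0,0.07,0],[0,0,0.085,0],[0,0,0.089,0],[0,0,0.089,0],[0,0,0.089,0],[0.002,0,0.089,0],[0.004,0,0.089,0],[0.006,0,0.089,0],[0.006,0,0.089,0]])

```text
clock: 16.5
eef_pos: [584.9, 321.2, 71.1]
eef_rot: [3.141, 0.0, 1.577]
wrist_force: [-0.4, -2.5, -1.3]
finger_gap: 51.9
finger_force: 25.0
```

Call:
move_arm(moves=[[0,0,0,0],[0,0,0,0],[0,0,0,0],[0,0,0,0],[0,0,0,0],[0,0,0,0]], jaw=0.08)

```text
clock: 17.1
eef_pos: [584.7, 321.2, 71.0]
eef_rot: [3.142, -0.0, 1.577]
wrist_force: [0.6, 0.7, -0.7]
finger_gap: 80.1
finger_force: 0.0
```

Run:
```python
from h import *
s=manip.read_state();print(s['eef_pos'],s['wrist_force'],s['finger_gap'])
c=grab('wrist'); prof(c,584,270,420,45,140)
c=grab('top'); rects(c,58,72,200,600)
go(584.5,285,220,0.35)
```

```text
[584.73072455 321.23648553  70.9694631 ] [ 0.62991489  0.73547713 -0.73234108] 80.05703930545089
300:115-116 306:115-117 312:115-117 318:115-117 324:115-117 330:115-117 336:115-117 342:115-117 348:115-117 354:114-116 360:115-117 366:115-117 372:115-117 378:115-117 384:115-117 390:115-117 396:115-117 402:115-117 408:115-117 414:114-117 
px 398 219 c 498.9 -206.0 size 54 55 ang(short) 89.1 z 65.4 n 357 bgr [118. 116. 117.]
px 446 222 c 489.6 -333.8 size 52 66 ang(short) 12.5 z 65.3 n 459 bgr [ 61. 102. 135.]
px 293 255 c 397.7 81.4 size 54 57 ang(short) 0.2 z 65.8 n 351 bgr [125. 123. 124.]
px 384 259 c 389.9 -164.4 size 53 65 ang(short) -34.5 z 65.1 n 468 bgr [ 62. 103. 136.]
px 146 281 c 326.7 477.1 size 54 65 ang(short) -27.1 z 65.2 n 478 bgr [  0.  81. 180.]
px 184 318 c 231.7 371.9 size 47 53 ang(short) -80.4 z 65.4 n 319 bgr [147.  64.  20.]
go [-0.0362 -0.0005 -0.149 ] turn -0.000 | at [584.7 321.2  71. ] yaw 90.3 t 17.20
```

Run:
```python
from h import *
go(390.5,-164.4,170,-34.4); go(390.5,-164.4,21,-34.4)
```

```text
go [-0.4844 -0.1971 -0.099 ] turn 0.606 | at [584.7 321.2  71. ] yaw 90.3 t 17.20
go [-0.4844 -0.1971  0.05  ] turn 0.606 | at [584.7 321.2  71. ] yaw 90.3 t 17.20
```

Call:
move_arm(moves=[[0,0,-0.04,0],[0,0,-0.085,0],[-0.03,-0.01,-0.11,0.05],[-0.075,-0.03,-0.11,0.12],[-0.12,-0.05,-0.11,0.18],[-0.165,-0.065,-0.11,0.24],[-0.21,-0.085,-0.11,0.3],[-0.255,-0.1,-0.11,0.36],[-0.3,-0.12,-0.11,0.42],[-0.345,-0.14,-0.11,0.48],[-0.39,-0.155,-0.11,0.54],[-0.435,-0.175,-0.1,0.6]], jaw=0.094)

```text
clock: 18.4
eef_pos: [412.2, -116.4, 172.1]
eef_rot: [3.139, -0.001, 0.975]
wrist_force: [1.2, -0.9, 0.0]
finger_gap: 94.5
finger_force: 0.0
```

Run:
```python
from h import *
go(390.5,-164.4,170,-34.4); go(390.5,-164.4,21,-34.4)
c=grab('wrist'); rects(c,58,72,300)
c=grab('top'); prof(c,584,270,420,45,140)
```

```text
go [-0.0519  0.009   0.0021] turn 0.004 | at [ 412.2 -116.4  172.1] yaw 55.8 t 18.40
go [-0.052   0.0086  0.1511] turn 0.004 | at [ 412.2 -116.4  172.1] yaw 55.8 t 18.40
px 133  26 c 396.1 72.6 size 43 59 ang(short) 55.9 z 66.2 n 3694 bgr [113. 112. 108.]
px 539 194 c 613.0 -259.0 size 38 110 ang(short) -20.8 z 64.7 n 1064 bgr [ 84.  126.  149.5]
px 407 228 c 499.8 -206.2 size 54 60 ang(short) 12.8 z 66.2 n 2654 bgr [175. 175. 170.]
px 290 253 c 391.0 -164.9 size 52 65 ang(short) -35.0 z 65.9 n 3182 bgr [111. 163. 191.]
270:47-55 276:46-52 282:47-53 288:48-114 294:112-118 300:111-117 306:113-119 312:113-119 318:114-119 324:113-119 330:112-118 336:112-118 342:112-118 348:112-118 354:110-118 360:113-118 366:111-118 372:112-119 378:115-118 384:113-119 390:113-117 396:112-119 402:113-118 408:112-117 414:113-118
```

Call:
move_arm(moves=[[-0.04,0.008,0.02,0],[-0.053,0.01,0.06,0],[-0.053,0.01,0.1,0],[-0.053,0.01,0.135,0],[-0.053,0.01,0.151,0],[-0.053,0.01,0.151,0],[-0.053,0.01,0.151,0]])

```text
clock: 19.2
eef_pos: [391.6, -164.0, 20.6]
eef_rot: [3.141, -0.0, 0.977]
wrist_force: [-0.7, -0.1, 0.5]
finger_gap: 94.0
finger_force: 0.0
```

Call:
move_arm(moves=[[0,0,0,0],[0,0,0,0],[0,0,0,0],[0,0,0,0],[0,0,0,0],[0,0,0,0],[0,0,-0.05,0],[0,0,-0.1,0],[0,0,-0.14,0],[0,0,-0.14,0]], jaw=0.03)

```text
clock: 20.2
eef_pos: [392.8, -165.0, 164.5]
eef_rot: [3.134, -0.001, 0.977]
wrist_force: [0.4, 0.2, -3.6]
finger_gap: 51.6
finger_force: 25.0
```

Run:
```python
from h import *
go(584.5,249,160,0.35)
```

```text
go [ 0.4504 -0.0728  0.0043] turn -0.600 | at [ 392.8 -165.   164.5] yaw 56.0 t 20.20
```

Call:
move_arm(moves=[[0.03,-0.005,0,0],[0.075,-0.012,0,-0.06],[0.12,-0.019,0,-0.12],[0.165,-0.027,0,-0.18],[0.21,-0.034,0,-0.25],[0.255,-0.041,0,-0.32],[0.3,-0.048,0,-0.39],[0.345,-0.056,0,-0.46],[0.39,-0.063,0,-0.53],[0.425,-0.069,0,-0.6],[0.44,-0.072,0,-0.6],[0.45,-0.073,0,-0.6]])

```text
clock: 21.4
eef_pos: [582.0, 250.8, 157.6]
eef_rot: [-3.139, 0.001, 1.578]
wrist_force: [0.2, -0.5, -3.8]
finger_gap: 51.6
finger_force: 25.0
```

Call:
move_arm(moves=[[0,0,0,0],[0,0,0,0],[0,0,0,0]])

```text
clock: 21.7
eef_pos: [582.3, 248.7, 159.9]
eef_rot: [-3.141, 0.0, 1.576]
wrist_force: [-0.2, -0.2, -4.1]
finger_gap: 51.6
finger_force: 25.0
```

```bash
cat >> h.py <<'E'
def held(c,yc):
    s=manip.read_state(); print(s['eef_pos'],s['wrist_force'],s['finger_gap'])
    near(c,565,605,yc+24,yc+40,140,185); near(c,565,605,yc-20,yc+40,192,215)
    prof(c,584,yc+36,420,105,125)
    q=near(c,560,610,yc+33,416,111,121)
E
python3 - <<'E'
from h import *
held(grab('wrist'),249); go(584.5,249,160,0.35)
E
```

```text
[582.36430958 248.77939278 160.10261025] [ 0.59538563  0.02563087 -3.72927254] 51.76442712516395
n 1374 p2 [565.9 277.4 143.9] med [585.  277.8 167.4] p98 [604.1 278.1 184.4]
n 8504 p2 [565.8 230.9 195.3] med [585.  257.7 205.6] p98 [604.2 278.  206.9]
291:115-117 297:115-117 303:115-117 309:115-117 315:115-117 321:115-117 327:115-117 333:115-117 339:115-117 345:115-117 351:114-117 357:115-117 363:115-117 369:115-117 375:115-117 381:115-117 387:115-117 393:115-117 399:114-117 
n 12868 p2 [561.1 291.5 114.3] med [585.1 349.1 115.9] p98 [609.  396.2 117.4]
go [0.0002 0.0021 0.0001] turn -0.001 | at [582.4 248.8 160.1] yaw 90.3 t 21.75
```

Call:
move_arm(moves=[[0.005,0.002,0,0],[0.005,0.002,0.04,0],[0.005,0.002,0.07,0],[0.005,0.002,0.085,0],[0.005,0.002,0.09,0],[0.005,0.002,0.09,0],[0.005,0.002,0.09,0],[0.007,0.002,0.09,0],[0.009,0.002,0.09,0],[0.011,0.002,0.09,0],[0.011,0.002,0.09,0]])

```text
clock: 22.85
eef_pos: [584.6, 259.6, 70.3]
eef_rot: [3.142, 0.002, 1.577]
wrist_force: [-1.2, -10.3, 0.1]
finger_gap: 52.4
finger_force: 25.0
```

Call:
move_arm(moves=[[0,0,0,0],[0,0,0,0],[0,0,0,0],[0,0,0,0],[0,0,0,0],[0,0,0,0]], jaw=0.08)

```text
clock: 23.45
eef_pos: [584.4, 260.8, 70.0]
eef_rot: [3.142, -0.0, 1.577]
wrist_force: [0.1, 0.2, 0.4]
finger_gap: 80.1
finger_force: 0.0
```

Run:
```python
from h import *
c=grab('wrist'); prof(c,584,230,420,45,140,4)
c=grab('top'); rects(c,58,72,200,600); near(c,540,640,180,416,105,125)
go(490,-333.5,170,12.5)
```

```text
242:115-117 246:115-117 250:115-117 254:115-117 258:115-117 262:115-117 266:115-117 270:115-117 274:115-117 278:115-117 282:115-117 286:114-117 290:114-116 294:115-117 298:115-117 302:115-117 306:115-117 310:115-117 314:115-117 318:115-117 322:115-117 326:115-117 330:115-117 334:115-117 338:115-117 342:115-117 346:115-117 350:115-117 354:114-117 358:115-117 362:115-117 366:115-117 370:115-117 374:115-117 378:115-117 382:115-117 
px 398 219 c 498.9 -206.0 size 54 55 ang(short) 89.1 z 65.2 n 358 bgr [117. 115. 116.]
px 445 222 c 489.5 -333.5 size 52 67 ang(short) 12.6 z 65.1 n 462 bgr [ 60. 101. 133.]
px 293 255 c 397.7 81.4 size 54 57 ang(short) 0.2 z 65.7 n 350 bgr [124.  121.5 122. ]
px 146 281 c 326.7 477.2 size 54 65 ang(short) -27.6 z 64.9 n 474 bgr [  0.  80. 178.]
px 188 317 c 233.1 363.3 size 53 65 ang(short) 9.6 z 65.3 n 476 bgr [145.  64.  19.]
n 412 p2 [558.  236.8 106.6] med [580.8 389.1 115. ] p98 [607.5 415.4 119.3]
go [-0.5936 -0.0979 -0.1   ] turn -0.212 | at [584.4 260.7  70. ] yaw 90.3 t 23.55
```

Call:
move_arm(moves=[[0,0,-0.04,0],[0,0,-0.085,0],[-0.03,-0.005,-0.1,0],[-0.077,-0.013,-0.1,-0.03],[-0.125,-0.02,-0.1,-0.06],[-0.173,-0.028,-0.1,-0.09],[-0.22,-0.036,-0.1,-0.12],[-0.268,-0.044,-0.1,-0.15],[-0.316,-0.052,-0.1,-0.18],[-0.364,-0.06,-0.1,-0.212],[-0.412,-0.068,-0.1,-0.212],[-0.46,-0.076,-0.1,-0.212]], jaw=0.094)

```text
clock: 24.75
eef_pos: [510.5, -201.7, 170.3]
eef_rot: [3.141, 0.0, 1.789]
wrist_force: [1.1, 0.5, 0.1]
finger_gap: 93.9
finger_force: 0.0
```

Call:
move_arm(moves=[[-0.045,0.003,0,0],[-0.09,0.006,0,0],[-0.12,0.008,0,0],[-0.12,0.008,0,0],[-0.12,0.008,0,0]])

```text
clock: 25.25
eef_pos: [544.7, -315.2, 169.5]
eef_rot: [-3.141, -0.001, 1.788]
wrist_force: [0.4, -0.4, 0.7]
finger_gap: 94.0
finger_force: 0.0
```

Run:
```python
from h import *
c=grab('wrist'); rects(c,58,72,300)
go(490.2,-333.7,21,12.5)
c=grab('top'); prof(c,584,220,420,45,140)
```

```text
px 255  72 c 499.5 -208.8 size 56 57 ang(short) 12.4 z 66.2 n 3928 bgr [186. 185. 180.]
px 359 193 c 614.1 -299.1 size 6 160 ang(short) 1.1 z 65.2 n 714 bgr [ 86.  126.5 132. ]
px  87 179 c 364.1 -336.9 size 12 123 ang(short) -14.3 z 65.4 n 908 bgr [126. 133. 130.]
px 220 210 c 490.4 -335.4 size 53 64 ang(short) 12.4 z 65.9 n 3569 bgr [116. 169. 197.]
go [-0.0069 -0.0574  0.1488] turn -0.000 | at [ 544.7 -314.6  169.8] yaw 102.5 t 25.30
220:48-54 226:49-116 232:112-117 238:113-118 244:113-118 250:114-118 256:112-117 262:114-118 268:113-118 274:113-118 280:111-118 286:112-119 292:110-117 298:112-120 304:112-117 310:113-118 316:113-119 322:114-119 328:112-117 334:112-118 340:112-117 346:113-116 352:112-117 358:112-116 364:111-117 370:110-118 376:112-117 382:113-117 388:114-120 394:112-118 400:112-118 406:111-117 412:112-118 418:109-116
```

Call:
move_arm(moves=[[-0.005,-0.04,0,0],[-0.008,-0.058,0.03,0],[-0.008,-0.058,0.07,0],[-0.008,-0.058,0.11,0],[-0.008,-0.058,0.14,0],[-0.008,-0.058,0.149,0],[-0.008,-0.058,0.149,0],[-0.008,-0.058,0.149,0]])

```text
clock: 26.15
eef_pos: [490.8, -335.7, 22.8]
eef_rot: [3.14, 0.002, 1.789]
wrist_force: [0.3, -0.5, -0.0]
finger_gap: 94.2
finger_force: 0.0
```

Call:
move_arm(moves=[[0,0,0,0],[0,0,0,0],[0,0,0,0],[0,0,0,0],[0,0,0,0],[0,0,0,0],[0,0,-0.05,0],[0,0,-0.1,0],[0,0,-0.145,0],[0,0,-0.145,0],[0,0,-0.145,0]], jaw=0.03)

```text
clock: 27.25
eef_pos: [489.8, -335.4, 165.6]
eef_rot: [-3.142, -0.0, 1.789]
wrist_force: [-1.1, -0.4, -4.5]
finger_gap: 51.8
finger_force: 25.0
```

Run:
```python
from h import *
go(584.5,186,165,0.35)
```

```text
go [0.4886 0.2052 0.0006] turn 0.212 | at [ 489.8 -335.4  165.6] yaw 102.5 t 27.25
```

Call:
move_arm(moves=[[0.03,0.013,0,0],[0.073,0.031,0,0.02],[0.116,0.049,0,0.05],[0.159,0.067,0,0.08],[0.202,0.085,0,0.11],[0.245,0.103,0,0.14],[0.288,0.121,0,0.17],[0.331,0.139,0,0.212],[0.374,0.157,0,0.212],[0.417,0.175,0,0.212],[0.455,0.191,0,0.212],[0.48,0.202,0,0.212]])

```text
clock: 28.45
eef_pos: [582.3, 179.3, 162.8]
eef_rot: [-3.137, 0.001, 1.578]
wrist_force: [1.0, -0.5, -4.2]
finger_gap: 52.0
finger_force: 25.0
```

Call:
move_arm(moves=[[0.003,0.0,0,0],[0.003,0,0,0],[0.003,0,0,0],[0.003,0,0,0]])

```text
clock: 28.85
eef_pos: [583.2, 178.6, 165.4]
eef_rot: [-3.141, 0.0, 1.575]
wrist_force: [0.3, 0.4, -4.3]
finger_gap: 51.7
finger_force: 25.0
```

Run:
```python
from h import *
held(grab('wrist'),184); go(584.5,186,160,0.35)
```

```text
[583.34579414 178.71940465 165.72916066] [-0.45083819  0.24081483 -4.24064144] 51.755550199463535
n 1102 p2 [565.8 209.3 148.9] med [585.2 209.7 169.2] p98 [604.2 210.  184.1]
n 8358 p2 [565.8 165.2 195.7] med [585.  191.2 210.2] p98 [604.2 209.9 211.5]
226:114-117 232:115-117 238:115-117 244:115-117 250:115-117 256:115-117 262:115-117 268:115-117 274:115-117 280:115-117 286:114-117 292:115-117 298:115-117 304:115-117 310:115-117 316:115-117 322:115-117 328:115-117 
n 11956 p2 [561.  227.  114.3] med [585.  282.2 115.9] p98 [609.  327.8 117.4]
go [0.0073 0.0012 0.0057] turn -0.001 | at [583.3 178.7 165.7] yaw 90.3 t 28.90
```

Call:
move_arm(moves=[[0.009,0.001,0,0],[0.009,0.001,0.04,0],[0.009,0.001,0.075,0],[0.009,0.001,0.09,0],[0.009,0.001,0.095,0],[0.009,0.001,0.095,0],[0.009,0.001,0.095,0],[0.011,0.001,0.095,0],[0.013,0.001,0.095,0],[0.0155,0.001,0.095,0],[0.0155,0.001,0.095,0]])

```text
clock: 30.0
eef_pos: [584.6, 193.9, 71.4]
eef_rot: [3.141, 0.002, 1.577]
wrist_force: [-0.3, -12.2, 0.3]
finger_gap: 51.6
finger_force: 25.0
```

Call:
move_arm(moves=[[0,0,0,0],[0,0,0,0],[0,0,0,0],[0,0,0,0],[0,0,0,0],[0,0,0,0]], jaw=0.08)

```text
clock: 30.6
eef_pos: [584.3, 195.4, 71.0]
eef_rot: [3.142, -0.0, 1.577]
wrist_force: [0.4, 0.1, 0.5]
finger_gap: 80.0
finger_force: 0.0
```

Run:
```python
from h import *
c=grab('wrist','w3.png'); prof(c,584,150,420,45,140,4)
c=grab('top'); rects(c,58,72,200,600)
go(398,82,170,0)
```

```text
174:114-116 178:115-117 182:115-117 186:115-117 190:115-117 194:115-117 198:115-117 202:115-117 206:115-117 210:115-117 214:115-117 218:115-117 222:114-117 226:114-117 230:115-117 234:115-117 238:115-117 242:115-117 246:115-117 250:115-117 254:115-117 258:115-117 262:115-117 266:115-117 270:115-117 274:115-117 278:115-117 282:115-117 286:115-117 290:114-117 294:115-117 298:115-117 302:115-117 306:115-117 310:115-117 314:115-117 318:115-117 
px   6 208 c 524.7 865.1 size 14 345 ang(short) -89.9 z 65.1 n 410 bgr [24. 40. 54.]
px 398 219 c 498.9 -205.9 size 54 55 ang(short) 89.1 z 65.5 n 356 bgr [115. 114. 114.]
px 146 281 c 326.8 477.0 size 54 65 ang(short) -27.6 z 65.2 n 475 bgr [  0.  79. 175.]
px 188 317 c 233.3 363.2 size 53 65 ang(short) 9.2 z 65.5 n 480 bgr [143.  63.  19.]
go [-0.1122 -0.187  -0.099 ] turn 0.006 | at [584.3 195.3  71. ] yaw 90.3 t 30.70
```

View pics/w3.png

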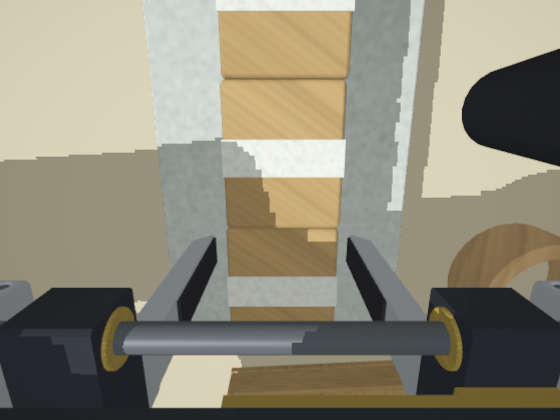

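The picture shows the cartons in a straight, tight column from (285,45) to (280,290), with no visible gaps, centred on the shelf. Next, the tins.

Call:
move_arm(moves=[[0,0,-0.04,0],[0,0,-0.085,0],[-0.01,-0.02,-0.12,0],[-0.03,-0.05,-0.12,0],[-0.05,-0.085,-0.12,0],[-0.07,-0.12,-0.11,0],[-0.09,-0.15,-0.1,0],[-0.112,-0.167,-0.1,0],[-0.142,-0.187,-0.1,0.006],[-0.142,-0.187,-0.1,0.006],[-0.142,-0.187,-0.1,0.006]], jaw=0.094)

```text
clock: 31.8
eef_pos: [398.4, 52.0, 171.5]
eef_rot: [3.14, -0.0, 1.57]
wrist_force: [0.2, 0.4, 0.1]
finger_gap: 94.1
finger_force: 0.0
```

Run:
```python
from h import *
c=grab('wrist'); rects(c,58,72,300); rects(c,22,37,200)
c=grab('top'); rects(c,58,72,200,600); rects(c,22,37,300); near(c,540,640,160,416,100,125)
go(398.5,82,34,0)
```

```text
px 138  31 c 282.0 202.1 size 54 64 ang(short) 24.3 z 65.9 n 4579 bgr [124.  49.  93.]
px 478  45 c 582.5 190.2 size 55 61 ang(short) 0.6 z 65.0 n 858 bgr [ 92. 137. 162.]
px 281 172 c 399.1 80.8 size 57 57 ang(short) 43.5 z 66.2 n 3026 bgr [130. 129. 125.]
px 174  52 c 300.4 192.1 size 38 72 ang(short) -21.9 z 29.9 n 394 bgr [98. 37. 72.]
px 479 239 c 626.4 -5.5 size 107 176 ang(short) -85.9 z 27.2 n 3090 bgr [ 75. 112. 134.]
px 356 378 c 493.9 -188.3 size 32 57 ang(short) -76.6 z 29.7 n 426 bgr [166. 174. 171.]
px 398 219 c 498.9 -205.9 size 54 55 ang(short) 89.1 z 65.7 n 360 bgr [111. 109. 110.]
px 146 281 c 326.6 476.7 size 54 66 ang(short) -27.6 z 65.4 n 476 bgr [  0.  76. 168.]
px 247 299 c 279.9 205.0 size 52 64 ang(short) 24.5 z 65.2 n 466 bgr [66. 24. 50.]
px 188 317 c 233.1 363.1 size 53 65 ang(short) 10.4 z 65.2 n 482 bgr [138.  60.  18.]
px 335 173 c 628.6 -38.5 size 174 174 ang(short) 3.8 z 28.2 n 708 bgr [35. 56. 75.]
px  13 241 c 443.9 864.5 size 14 506 ang(short) -90.0 z 29.8 n 595 bgr [22. 39. 52.]
n 1972 p2 [558.2 167.3 106.3] med [583.4 290.1 115.1] p98 [609.6 410.6 119.4]
go [ 0.0294 -0.0002  0.1371] turn 0.000 | at [398.6  52.6 171.1] yaw 90.0 t 31.90
```

Call:
move_arm(moves=[[0.0285,0,0.02,0],[0.0285,0,0.06,0],[0.0285,0,0.1,0],[0.0285,0,0.13,0],[0.0285,0,0.137,0],[0.0285,0,0.137,0],[0.0285,0,0.137,0]])

```text
clock: 32.6
eef_pos: [399.1, 81.0, 35.2]
eef_rot: [3.14, -0.0, 1.571]
wrist_force: [-0.1, -0.4, 0.1]
finger_gap: 94.1
finger_force: 0.0
```

Call:
move_arm(moves=[[0,0,0,0],[0,0,0,0],[0,0,0,0],[0,0,0,0],[0,0,0,0],[0,0,0,0],[0,0,-0.04,0],[0,0,-0.08,0],[0,0,-0.12,0],[0,0,-0.12,0],[0,0,-0.12,0]], jaw=0.035)

```text
clock: 33.7
eef_pos: [397.9, 80.6, 153.5]
eef_rot: [3.141, -0.0, 1.571]
wrist_force: [-0.2, 0.3, -4.5]
finger_gap: 57.5
finger_force: 25.0
```

Run:
```python
from h import *
go(583.9,0.5,150,3.8)
```

```text
go [-0.0801  0.186   0.0035] turn -0.066 | at [397.9  80.6 153.5] yaw 90.0 t 33.70
```

Call:
move_arm(moves=[[-0.015,0.035,0,0],[-0.033,0.075,0,-0.02],[-0.05,0.115,0,-0.04],[-0.067,0.155,0,-0.066],[-0.077,0.178,0,-0.066],[-0.08,0.186,0,-0.066],[-0.08,0.186,0,-0.066],[-0.08,0.186,0,-0.066]])

```text
clock: 34.5
eef_pos: [583.0, 1.1, 152.7]
eef_rot: [-3.139, -0.0, 1.637]
wrist_force: [0.0, -0.9, -2.9]
finger_gap: 57.7
finger_force: 25.0
```

```bash
cat >> h.py <<'E'
def cellrect(c):
    P=cloud(c); m=(P[...,2]>24)&(P[...,2]<36)&(P[...,0]>510)&(P[...,0]<740)&(P[...,1]>-150)&(P[...,1]<70)
    q=P[m]; r=cv2.minAreaRect(q[:,:2].astype(np.float32)); print('cell',r,len(q))
E
python3 - <<'E'
from h import *
c=grab('wrist','w4.png'); cellrect(c); near(c,540,640,-50,50,165,195)
c=grab('top'); cellrect(c); near(c,540,640,-50,50,170,195); rects(c,58,72,200,600)
go(583.9,0.5,40,3.8)
E
```

```text
cell ((629.9364624023438, -39.78761291503906), (173.46165466308594, 172.66354370117188), 3.7071590423583984) 3174
n 10995 p2 [547.4 -23.4 168.1] med [583.5   7.4 184.5] p98 [618.9  29.2 192.1]
cell ((628.7442016601562, -38.390892028808594), (172.41893005371094, 172.95892333984375), 4.040443420410156) 163
few 0
px 398 219 c 498.9 -205.9 size 54 55 ang(short) 89.1 z 65.7 n 359 bgr [119. 117. 118.]
px 146 281 c 326.7 477.3 size 54 65 ang(short) -27.6 z 65.2 n 475 bgr [  0.  82. 180.]
px 247 299 c 279.9 205.0 size 52 64 ang(short) 24.5 z 65.4 n 468 bgr [72. 26. 54.]
px 188 317 c 233.2 363.2 size 53 65 ang(short) 10.1 z 65.3 n 482 bgr [148.  65.  20.]
go [-0.0008  0.0007  0.1137] turn 0.000 | at [583.3   1.2 153.7] yaw 93.8 t 34.60
```

View pics/w4.png

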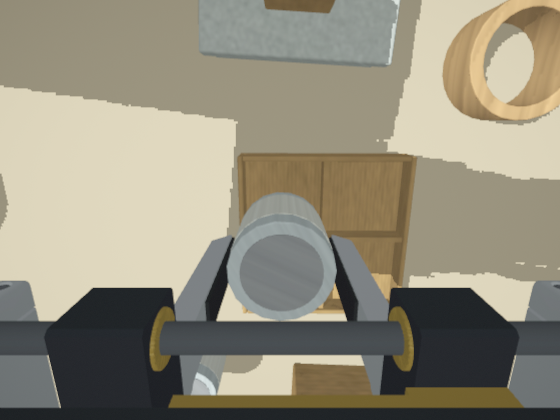

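The picture shows the tin in the grip at (283,265) over the near left pocket. The dividers cross at about (325,235), and the carton's left wall is at y ≈ 155.

Call:
move_arm(moves=[[-0.0017,0.0017,0.03,0],[-0.0017,0.0017,0.065,0],[-0.0017,0.0017,0.095,0],[-0.0017,0.0017,0.11,0],[-0.0017,0.0017,0.1135,0],[-0.0017,0.0017,0.1135,0],[-0.0017,0.0017,0.1135,0]])

```text
clock: 35.3
eef_pos: [586.8, -0.9, 42.1]
eef_rot: [3.139, 0.0, 1.637]
wrist_force: [-1.1, 0.1, -3.9]
finger_gap: 57.5
finger_force: 25.0
```

Call:
move_arm(moves=[[0,0,0,0],[0,0,0,0],[0,0,0,0],[0,0,0,0],[0,0,0,0],[0,0,-0.03,0],[0,0,-0.07,0],[0,0,-0.11,0],[0,0,-0.14,0],[0,0,-0.14,0]], jaw=0.085)

```text
clock: 36.3
eef_pos: [587.5, -1.0, 185.1]
eef_rot: [3.134, 0.001, 1.637]
wrist_force: [-0.2, -0.2, -0.6]
finger_gap: 85.0
finger_force: 0.0
```

Run:
```python
from h import *
c=grab('wrist'); rects(c,60,78,300); cellrect(c)
c=grab('top'); rects(c,58,78,200,600)
go(499.3,-207.2,175,12)
```

```text
px 290  14 c 585.5 160.3 size 6 52 ang(short) -89.4 z 69.5 n 413 bgr [ 59.  88. 106.]
px 280 199 c 587.6 -0.4 size 56 58 ang(short) 3.7 z 71.2 n 2713 bgr [125. 125. 121.]
px 192 370 c 500.8 -212.8 size 45 58 ang(short) -86.6 z 66.3 n 1402 bgr [183. 183. 178.]
px 349 384 c 683.4 -217.2 size 24 145 ang(short) -85.9 z 69.3 n 1525 bgr [ 67. 100. 121.]
cell ((629.7622680664062, -40.12086486816406), (173.28817749023438, 173.14956665039062), 3.652320623397827) 4170
px  62 221 c 489.4 710.5 size 13 155 ang(short) -88.9 z 68.0 n 219 bgr [63. 65. 67.]
px 398 219 c 498.9 -204.7 size 55 57 ang(short) 0.2 z 65.5 n 359 bgr [119. 117. 118.]
px 146 281 c 326.8 477.4 size 54 65 ang(short) -28.0 z 65.2 n 474 bgr [  0.  82. 181.]
px 247 299 c 279.8 204.9 size 52 64 ang(short) 24.8 z 65.5 n 465 bgr [73. 26. 54.]
px 188 317 c 233.1 363.1 size 53 65 ang(short) 9.6 z 65.3 n 480 bgr [148.  65.  20.]
go [-0.2001 -0.1     0.0054] turn -0.143 | at [585.9  -0.9 180.5] yaw 93.8 t 36.40
```

Call:
move_arm(moves=[[-0.03,-0.015,0,0],[-0.07,-0.035,0,0],[-0.11,-0.055,0,0],[-0.15,-0.075,0,0],[-0.18,-0.09,0,0],[-0.2,-0.1,0,0],[-0.225,-0.1,0,0],[-0.225,-0.1,0,0],[-0.225,-0.1,0,0]], jaw=0.094)

```text
clock: 37.3
eef_pos: [500.5, -231.8, 179.1]
eef_rot: [-3.14, -0.001, 1.636]
wrist_force: [-0.2, -0.3, -0.3]
finger_gap: 93.9
finger_force: 0.0
```

Run:
```python
from h import *
c=grab('wrist'); rects(c,60,78,300)
go(499.3,-208,35,3.8)
```

```text
px 281 176 c 499.0 -207.8 size 56 57 ang(short) -86.3 z 66.2 n 2849 bgr [180. 179. 174.]
px 448 208 c 678.7 -220.7 size 58 164 ang(short) -67.8 z 69.4 n 1064 bgr [ 59.  89. 108.]
go [0.0232 0.0003 0.1444] turn -0.000 | at [ 500.7 -231.3  179.4] yaw 93.8 t 37.35
```

Call:
move_arm(moves=[[0.023,0,0.02,0],[0.023,0,0.06,0],[0.023,0,0.1,0],[0.023,0,0.135,0],[0.023,0,0.145,0],[0.023,0,0.145,0],[0.023,0,0.145,0]])

```text
clock: 38.05
eef_pos: [500.3, -209.1, 37.0]
eef_rot: [3.14, 0.001, 1.637]
wrist_force: [0.2, -0.1, 0.3]
finger_gap: 93.8
finger_force: 0.0
```

Call:
move_arm(moves=[[0,0,0,0],[0,0,0,0],[0,0,0,0],[0,0,0,0],[0,0,0,0],[0,0,0,0],[0,0,-0.04,0],[0,0,-0.08,0],[0,0,-0.12,0],[0,0,-0.12,0],[0,0,-0.12,0]], jaw=0.035)

```text
clock: 39.15
eef_pos: [499.3, -209.0, 155.1]
eef_rot: [3.142, 0.0, 1.637]
wrist_force: [0.6, -0.5, -4.5]
finger_gap: 57.9
finger_force: 25.0
```

Run:
```python
from h import *
go(590.5,-84.5,154,3.7)
```

```text
go [0.1182 0.0992 0.0011] turn 0.001 | at [ 499.3 -209.   155.1] yaw 93.8 t 39.15
```

Call:
move_arm(moves=[[0.025,0.02,0,0],[0.055,0.046,0,0],[0.085,0.071,0,0],[0.108,0.09,0,0],[0.118,0.099,0,0],[0.118,0.099,0,0],[0.118,0.099,0,0],[0.118,0.099,0,0]])

```text
clock: 39.95
eef_pos: [589.8, -85.8, 154.9]
eef_rot: [-3.141, -0.0, 1.636]
wrist_force: [0.1, 0.9, -3.6]
finger_gap: 57.8
finger_force: 25.0
```

Run:
```python
from h import *
c=grab('wrist'); cellrect(c); near(c,540,640,-125,-45,165,195); rects(c,66,76,1500)
go(590.7,-84.5,40,3.7)
```

```text
cell ((629.7483520507812, -40.39501953125), (173.26475524902344, 173.68910217285156), 3.64591646194458) 5616
n 10774 p2 [ 554.3 -109.2  168.1] med [590.1 -78.9 185.3] p98 [625.5 -56.6 191.8]
px 284 108 c 587.8 -1.5 size 56 56 ang(short) -86.3 z 71.2 n 4129 bgr [135. 135. 130.]
go [0.0013 0.0009 0.1152] turn 0.000 | at [589.9 -85.8 155.2] yaw 93.7 t 40.00
```

Call:
move_arm(moves=[[0.001,0.001,0.03,0],[0.001,0.001,0.065,0],[0.001,0.001,0.095,0],[0.001,0.001,0.11,0],[0.001,0.001,0.1145,0],[0.001,0.001,0.1145,0],[0.001,0.001,0.1145,0]])

```text
clock: 40.7
eef_pos: [592.0, -84.2, 42.1]
eef_rot: [3.14, 0.0, 1.636]
wrist_force: [-0.4, -0.0, -3.8]
finger_gap: 57.5
finger_force: 25.0
```

Call:
move_arm(moves=[[0,0,0,0],[0,0,0,0],[0,0,0,0],[0,0,0,0],[0,0,0,0],[0,0,-0.03,0],[0,0,-0.07,0],[0,0,-0.11,0],[0,0,-0.15,0],[0,0,-0.19,0],[0,0,-0.22,0],[0,0,-0.22,0]], jaw=0.085)

```text
clock: 41.9
eef_pos: [592.6, -83.9, 265.7]
eef_rot: [3.135, 0.002, 1.637]
wrist_force: [-0.2, -0.2, 0.0]
finger_gap: 85.4
finger_force: 0.0
```

Run:
```python
from h import *
c=grab('wrist'); rects(c,66,76,800)
P=cloud(c)
c=grab('top','t1.png'); rects(c,58,78,200,600); print('board');rects(c,150,200,60)
P=cloud(c)
# sealed carton top
q=near(c,550,850,-420,-160,106,114); print(cv2.minAreaRect(q[:,:2].astype(np.float32)))
go(361,-333,300,-16)
```

```text
px 280 112 c 588.1 -1.3 size 56 56 ang(short) -86.3 z 71.2 n 2040 bgr [124. 124. 119.]
px 280 182 c 592.8 -83.2 size 56 57 ang(short) 3.7 z 71.2 n 1722 bgr [120. 119. 115.]
px 352 184 c 591.2 -77.9 size 55 55 ang(short) 89.3 z 70.5 n 338 bgr [74.5 73.  74. ]
px 323 186 c 585.4 1.2 size 55 55 ang(short) -89.8 z 70.6 n 355 bgr [76. 75. 76.]
px  62 221 c 490.7 710.3 size 12 158 ang(short) -89.1 z 68.3 n 212 bgr [66. 68. 70.]
px 146 281 c 326.6 477.1 size 54 65 ang(short) -28.0 z 65.2 n 474 bgr [  0.  86. 189.]
px 247 299 c 279.9 205.1 size 52 64 ang(short) 25.0 z 65.6 n 464 bgr [110.5  38.   84. ]
px 188 317 c 233.2 363.1 size 53 65 ang(short) 10.5 z 65.3 n 481 bgr [154.  68.  21.]
board
px 466 273 c 360.1 -327.5 size 11 135 ang(short) -16.4 z 189.1 n 235 bgr [ 90. 128. 150.]
px  90 362 c 147.1 570.0 size 12 49 ang(short) 23.2 z 186.2 n 95 bgr [78. 80. 82.]
n 2194 p2 [ 618.4 -371.3  106.7] med [ 760.3 -329.4  110.1] p98 [ 812.  -218.5  113.5]
((715.21826171875, -293.8759765625), (202.9885711669922, 159.95533752441406), 1.7727606296539307)
go [-0.2335 -0.2463 -0.0392] turn 0.345 | at [591.4 -83.7 260.9] yaw 93.8 t 42.00
```

View pics/t1.png

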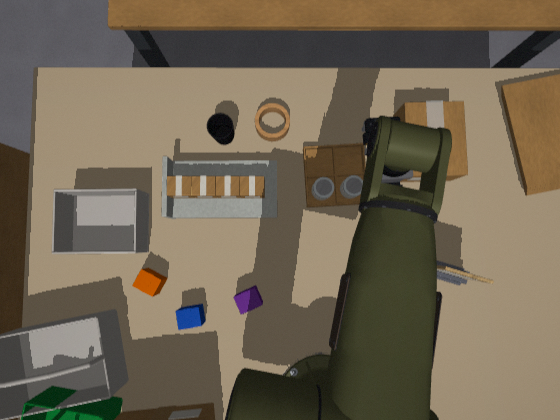

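The picture shows four cartons in a row on the shelf at (215,187) and two tins in the near pockets at (323,187) and (352,187). The board is still in its stand at (463,273).

Call:
move_arm(moves=[[-0.03,-0.03,-0.02,0.04],[-0.06,-0.063,-0.03,0.09],[-0.09,-0.095,-0.03,0.13],[-0.12,-0.127,-0.03,0.18],[-0.15,-0.158,-0.03,0.22],[-0.18,-0.19,-0.03,0.27],[-0.21,-0.222,-0.03,0.31],[-0.234,-0.247,-0.03,0.345],[-0.259,-0.247,-0.03,0.345],[-0.259,-0.247,-0.03,0.345],[-0.259,-0.247,-0.03,0.345]], jaw=0.05)

```text
clock: 43.1
eef_pos: [361.8, -358.2, 289.6]
eef_rot: [-3.14, -0.001, 1.291]
wrist_force: [0.1, 0.4, -0.3]
finger_gap: 49.7
finger_force: 0.0
```

Run:
```python
from h import *
c=grab('wrist'); print('board');rects(c,160,200,60); rects(c,40,50,200); 
P=cloud(c); q=near(c,330,395,-405,-265,186,200); print(cv2.minAreaRect(q[:,:2].astype(np.float32)))
go(362,-334,152,-16)
```

```text
board
px 272 178 c 360.2 -335.9 size 8 119 ang(short) -16.7 z 190.7 n 1230 bgr [142. 184. 201.]
px 460  74 c 614.1 -298.5 size 7 158 ang(short) 1.7 z 45.2 n 561 bgr [51. 78. 95.]
px 265 159 c 348.7 -333.2 size 10 128 ang(short) -16.9 z 45.9 n 488 bgr [145. 138. 131.]
px 283 158 c 370.3 -339.4 size 13 128 ang(short) -16.6 z 45.8 n 848 bgr [90. 85. 80.]
px 515 278 c 668.4 -618.4 size 124 138 ang(short) -78.5 z 42.8 n 4710 bgr [101. 151. 179.]
n 1169 p2 [ 342.2 -390.7  189.1] med [ 360.7 -332.6  190.7] p98 [ 377.4 -280.6  192.1]
((359.722412109375, -335.95147705078125), (119.63522338867188, 7.665860652923584), 73.49744415283203)
go [ 0.0227 -0.0064  0.138 ] turn 0.001 | at [ 362.  -357.8  289.9] yaw 74.0 t 43.15
```

Call:
move_arm(moves=[[0.0206,-0.008,0,0.011],[0.0206,-0.008,0.04,0.011],[0.0206,-0.008,0.08,0.011],[0.0206,-0.008,0.115,0.011],[0.0206,-0.008,0.135,0.011],[0.0206,-0.008,0.138,0.011],[0.0206,-0.008,0.138,0.011]])

```text
clock: 43.85
eef_pos: [360.3, -335.9, 153.3]
eef_rot: [-3.141, -0.0, 1.282]
wrist_force: [-0.5, -0.2, 0.3]
finger_gap: 50.3
finger_force: 0.0
```

Call:
move_arm(moves=[[0,0,0,0],[0,0,0,0],[0,0,0,0],[0,0,0,0],[0,0,0,0],[0,0,0,0],[0,0,0,0],[0,0,-0.02,0],[0,0,-0.05,0],[0,0,-0.08,0],[0,0,-0.08,0],[0,0,-0.08,0]], jaw=0.0, squeeze=40)

```text
clock: 45.05
eef_pos: [360.0, -336.4, 232.7]
eef_rot: [3.141, 0.0, 1.281]
wrist_force: [-0.0, -0.5, -1.4]
finger_gap: 7.5
finger_force: 40.0
```

Run:
```python
from h import *
go(576,-299,220,1.7)
```

```text
go [0.0976 0.1963 0.0127] turn -0.320 | at [ 360.  -336.4  232.7] yaw 73.4 t 45.05
```

Call:
move_arm(moves=[[0.012,0.025,0,-0.02],[0.03,0.06,0,-0.07],[0.047,0.095,0,-0.13],[0.065,0.13,0,-0.19],[0.08,0.16,0,-0.26],[0.092,0.185,0,-0.32],[0.0976,0.196,0,-0.32],[0.0976,0.196,0,-0.32],[0.0976,0.196,0,-0.32],[0.0976,0.196,0,-0.32]])

```text
clock: 46.05
eef_pos: [574.9, -299.3, 232.6]
eef_rot: [-3.141, -0.0, 1.6]
wrist_force: [-0.7, 0.4, -1.4]
finger_gap: 7.7
finger_force: 40.0
```

Run:
```python
from h import *
c=grab('wrist','w5.png'); P=cloud(c)
m=(abs(P[...,2]-110)<5)&(P[...,0]>600)&(P[...,1]<-190)&(P[...,1]>-400); q=P[m]
f=[]
for y in range(-360,-225,8):
    s=q[abs(q[:,1]-y)<4]
    if len(s)>4: f.append((y,s[:,0].min()))
f=np.array(f); p=np.polyfit(f[:,0],f[:,1],1); print('edge x@-297 %.1f slope %.2f'%(np.polyval(p,-297),np.degrees(p[0])), f[:,1].round(1))
m=(P[...,2]>20)&(P[...,2]<100)&(abs(P[...,0]-614)<8)&(P[...,1]<-190)&(P[...,1]>-400); q=P[m]
if len(q)>20: print('face y ext',np.percentile(q[:,1],[1,99]),np.median(q[:,0]))
q=near(c,560,592,-380,-220,262,280); print(cv2.minAreaRect(q[:,:2].astype(np.float32)))
t=grab('top'); q=near(t,550,850,-420,-160,106,114); print(cv2.minAreaRect(q[:,:2].astype(np.float32)))
go(578.3,-299,142.5,1.7)
```

```text
edge x@-297 613.9 slope -1.45 [615.9 616.1 615.6 615.3 615.1 613.8 613.3 613.  613.4 612.8 612.2 613.7
 613.7 613.2 613.1 613.  612.6]
face y ext [-373.27589165 -220.40723835] 613.9766400359786
n 3741 p2 [ 562.3 -354.4  263.9] med [ 575.2 -289.5  270.1] p98 [ 589.1 -240.1  278.7]
((577.4562377929688, -298.3849792480469), (30.91407012939453, 118.91934204101562), 11.580012321472168)
n 4193 p2 [ 615.8 -368.4  106.6] med [ 714.  -291.7  110.2] p98 [ 809.4 -216.6  113.6]
((692.9736328125, -294.1311950683594), (245.1637725830078, 161.2668914794922), 1.2857534885406494)
go [0.0002 0.0032 0.0906] turn -0.000 | at [ 575.1 -299.3  233.1] yaw 91.7 t 46.15
```

View pics/w5.png

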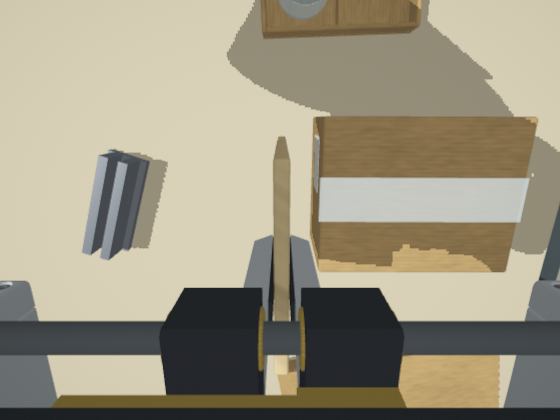

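The picture shows the held board edge-on at (283,240), parallel to the sealed carton's front face at column 315 and centred on it. The stand at (115,205) is empty.

Call:
move_arm(moves=[[0.001,0.003,0.03,0],[0.001,0.003,0.065,0],[0.001,0.003,0.08,0],[0.001,0.003,0.087,0],[0.001,0.003,0.089,0],[0.001,0.003,0.09,0],[0.001,0.003,0.0905,0],[0.001,0.003,0.0905,0],[0.001,0.003,0.0905,0]])

```text
clock: 47.05
eef_pos: [578.9, -298.0, 143.2]
eef_rot: [3.141, 0.001, 1.601]
wrist_force: [0.2, -1.1, 0.1]
finger_gap: 7.7
finger_force: 40.0
```

Call:
move_arm(moves=[[0,0,0,0],[0,0,0,0],[0,0,0,0],[0,0,0,0],[0,0.005,0,0],[0,0.01,0,0],[0,0.015,0,0],[0,0.02,0,0],[0,0.025,0,0],[0,0.03,0,0],[0,0.035,0,0],[0,0.039,0,0]], jaw=0.03)

```text
clock: 48.25
eef_pos: [618.1, -296.7, 142.4]
eef_rot: [-3.142, -0.0, 1.601]
wrist_force: [-0.7, -0.6, -0.4]
finger_gap: 30.2
finger_force: 0.0
```

Call:
move_arm(moves=[[0,0.004,0,0],[0,0.004,0,0],[0,0.004,0,0],[0,0.004,0,0],[0,0.004,0,0]])

```text
clock: 48.75
eef_pos: [621.6, -296.7, 142.6]
eef_rot: [3.142, 0.0, 1.601]
wrist_force: [-0.6, 0.7, -0.1]
finger_gap: 30.0
finger_force: 0.0
```

```bash
cat > bd.py <<'E'
from h import *
s=manip.read_state();print(s['eef_pos'],s['wrist_force'],s['finger_gap'],s['clock'])
for n in('wrist','top','scene'):
    c=grab(n); P=cloud(c)
    for y0 in (-345,-270) if n!='scene' else (-345,-275):
        print(n,y0,end=' ')
        q=P[(abs(P[...,1]-y0)<8)&(P[...,0]>540)&(P[...,0]<665)&(P[...,2]>3)&(P[...,2]<200)]
        for z in range(10,200,20):
            a=q[abs(q[:,2]-z)<8]
            if len(a)>2: print('%d:%.0f..%.0f'%(z,a[:,0].min(),a[:,0].max()),end=' ')
        print()
    q=P[(P[...,0]>560)&(P[...,0]<660)&(P[...,1]>-400)&(P[...,1]<-200)&(P[...,2]>120)&(P[...,2]<185)]
    if len(q)>10: print('y ext',np.percentile(q[:,1],[2,98]), 'zmax',np.percentile(q[:,2],98))
E
python3 bd.py
```

```text
[ 621.58099198 -296.69959395  142.58034703] [-0.61703416  0.69217037 -0.14541461] 29.955731816273698 48.75
wrist -345 10:578..580 90:601..603 110:605..647 130:610..615 150:616..620 170:624..633 
wrist -270 10:576..579 30:581..584 50:586..590 70:592..596 90:597..601 110:602..665 130:608..613 150:614..619 170:619..631 
y ext [-349.62049608 -237.13548156] zmax 182.10462668905402
top -345 10:567..580 30:583..586 50:587..591 
top -270 10:540..579 30:581..586 50:586..589 70:590..594 90:597..602 110:602..664 130:607..614 150:614..618 170:619..630 
y ext [-299.87951855 -235.04113344] zmax 179.9081015473089
scene -345 110:621..665 150:626..627 170:626..633 
scene -275 110:612..665 130:615..620 150:622..626 170:623..629 
y ext [-358.6314824  -240.45631846] zmax 178.68894805522524
```

Call:
move_arm(moves=[[0,0.001,-0.01,0],[0,0.001,-0.025,0],[0,0.001,-0.045,0],[0,0.001,-0.07,0],[0,0.001,-0.1,0],[0,0.001,-0.13,0],[0,-0.03,-0.15,0],[0,-0.08,-0.15,0],[0,-0.13,-0.15,0],[0,-0.17,-0.15,0],[0,-0.17,-0.15,0],[0,-0.17,-0.15,0]])

```text
clock: 50.1
eef_pos: [451.7, -302.0, 294.4]
eef_rot: [3.139, 0.002, 1.6]
wrist_force: [0.4, 0.5, -0.8]
finger_gap: 30.2
finger_force: 0.0
```

```bash
python3 bd.py
python3 - <<'E'
from h import *
c=grab('scene','s2.png'); cv2.imwrite('pics/s3.png',cv2.resize(c['frame'][130:340,80:420],(800,494)))
t=grab('top'); rects(t,58,78,200,600); near(t,540,640,160,416,105,125); prof(t,584,150,430,45,140)
E
```

```text
[ 451.72917061 -301.96627067  294.44549917] [ 0.406778    0.52765006 -0.77370331] 30.187158464720287 50.1
wrist -345 10:541..583 30:583..588 50:588..593 70:593..599 90:599..604 110:604..610 130:610..616 150:616..622 170:621..633 
wrist -270 10:548..580 30:580..585 50:585..591 70:591..597 90:596..602 110:602..608 130:607..614 150:613..619 170:618..631 
y ext [-353.49450613 -238.68433309] zmax 176.23427616748558
top -345 10:543..582 30:584..586 50:587..594 70:593..597 90:598..604 110:605..664 130:610..615 150:615..621 170:621..631 
top -270 10:546..580 30:581..585 50:586..591 70:592..596 90:595..602 110:603..664 130:608..612 150:612..619 170:619..630 
y ext [-350.93034857 -235.58642939] zmax 176.6087914066646
scene -345 110:613..664 130:619..623 150:623..626 170:623..633 
scene -275 110:610..663 130:614..620 150:622..625 170:623..631 
y ext [-357.22767337 -241.96975861] zmax 177.96361394359633
px 353 185 c 591.2 -79.4 size 55 57 ang(short) 0.2 z 70.5 n 361 bgr [65. 64. 65.]
px 323 186 c 585.5 1.2 size 55 55 ang(short) 89.8 z 70.2 n 354 bgr [66. 65. 66.]
px  62 220 c 490.7 711.2 size 13
[... 247 characters left out ...]
3.1 size 53 65 ang(short) 9.6 z 65.3 n 480 bgr [136.  59.  17.]
n 1943 p2 [558.2 166.4 108. ] med [583.5 289.4 115. ] p98 [609.5 410.4 119.2]
150:47-53 156:46-54 162:46-117 168:113-116 174:112-118 180:112-119 186:111-118 192:114-119 198:113-118 204:112-118 210:112-118 216:113-119 222:113-117 228:112-117 234:113-118 240:112-118 246:113-118 252:113-120 258:112-119 264:111-117 270:114-118 276:113-119 282:112-117 288:112-117 294:113-119 300:111-117 306:111-117 312:113-118 318:113-118 324:113-117 330:112-120 336:112-119 342:112-117 348:110-118 354:112-118 360:112-117 366:112-119 372:112-117 378:112-120 384:112-118 390:113-117 396:112-117 402:112-120 408:112-116 414:111-117 420:107-113 426:107-112
```

View pics/s3.png

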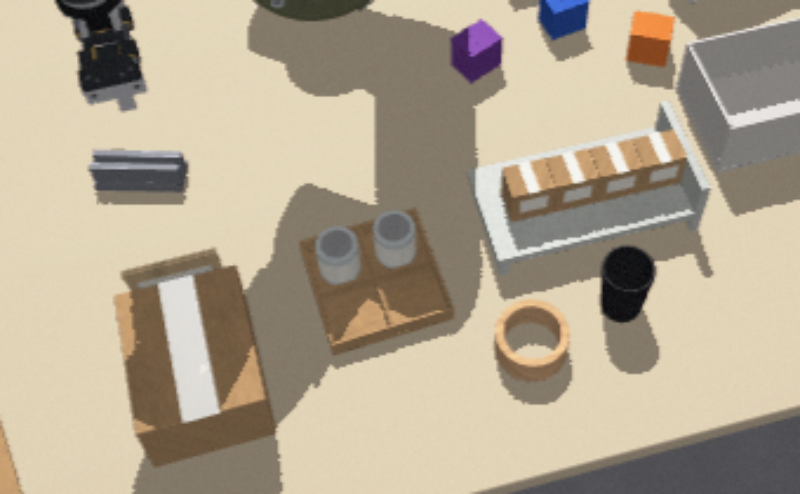

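The close-up shows the row of four cartons upright at (595,170), the tins in the near pockets at (338,255) and (394,240), and the board leaning on the sealed carton's front at (170,265). The arm is clear of everything.

```bash
python3 -c "
from cell import manip
print(manip.sign_off())"
```

```text
the job is handed in; nothing more can be done
None
```

I handed the job in: all four cartons stand in a tight row from the end board, both tins are upright in the near pockets, and the board leans about 16° against the middle of the sealed carton's front face; the first carton tipped while being placed and had to be set upright again.

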